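# Move the oiled napkin rings with the birch pin

## Task

The walnut napkin rings on the butcher block have just been oiled, so the gripper must not touch them: draw the birch pin out of its ceramic holder, thread its thin rod through the bore of each ring to lift it, and set every ring down on the cork drying board, lying on one of its flats. Once all the rings are on the board, stand the pin back in its holder, rod down and fully home, and let go; leave the jar and the spoon where they are.

Things in the scene. Friction and masses are not known exactly. Their poses are not given: they have to be found in the camera images.
- pin: birch pin, 70 g: square handle 34 x 34 x 70 and, in line, a round rod 14 thick, 110 long. Origin on the axis at the shoulder between them; z runs along the axis to the handle's end (handle z 0 to 70, rod 0 to -110), x and y are square to the handle's faces. Starts upright, rod in the holder, shoulder on its rim. Handle will not enter a ring. Centre of mass 20 up the handle
- pin_tip (a point): free end of the pin's rod, on its axis
- holder: fixed round white ceramic holder 100 in diameter, 120 high, with a central upright hole 26 in diameter at the mouth and about 110 deep; origin at the centre of its underside, on the counter, z up
- holder_mouth (a point): centre of the holder's mouth, level with its rim, 120 above the counter; a homed pin has its shoulder (origin) here
- board: fixed cork drying board 150 (x) x 270 (y) x 12 thick, origin at the centre of its underside, z up; along its two ends (y = +-125 to 135) stand birch rails, tops 42 above the counter; open on the x sides. Room for three rings side by side along y with their bores along x
- ring1: oiled walnut napkin ring: hexagonal sleeve 70 long, 60 across flats (69 across corners), 80 g, with a hexagonal bore right through, 34 across flats. Origin at its middle on the bore's axis, 30 above what the ring lies on; x runs along the bore, level while the ring lies on one of its six flats, as it starts. May be absent
- ring2: oiled walnut napkin ring: hexagonal sleeve 70 long, 60 across flats (69 across corners), 80 g, with a hexagonal bore right through, 34 across flats. Origin at its middle on the bore's axis, 30 above what the ring lies on; x runs along the bore, level while the ring lies on one of its six flats, as it starts. May be absent
- ring3: oiled walnut napkin ring: hexagonal sleeve 70 long, 60 across flats (69 across corners), 80 g, with a hexagonal bore right through, 34 across flats. Origin at its middle on the bore's axis, 30 above what the ring lies on; x runs along the bore, level while the ring lies on one of its six flats, as it starts. May be absent
- ring4: oiled walnut napkin ring: hexagonal sleeve 70 long, 60 across flats (69 across corners), 80 g, with a hexagonal bore right through, 34 across flats. Origin at its middle on the bore's axis, 30 above what the ring lies on; x runs along the bore, level while the ring lies on one of its six flats, as it starts. May be absent
- jar: bystander: glass jar with clamp lid, 90 in diameter, 140 high, origin at its underside
- spoon: bystander: white ceramic spoon about 180 long, lying flat; origin near its middle

How it is judged:
By the outcome, as a careful person would: the job done as asked, in the order asked, and still so for the second after the job is handed in, with the robot touching nothing.
Of ring1, ring2, ring3, ring4 only 2 to 3 are there at a start; the rules pass over those that are not, and their reading is None.
At some moment in a run one of ring1, ring2, ring3, ring4 may be knocked a few centimetres aside while the robot is not near it.
It also fails if it takes over 210 s, if anything falls off the work surface, if the arm or the gripper's body presses on something with over 40 N, if the wrist force passes 120 N, or if a joint passes its speed limit or range.

## Robot

A 6-joint arm with a two-finger parallel gripper is mounted at the origin on the work surface. World frame = base frame: x ahead of the robot, y to its left, z up, the work surface at z = 0. Lengths are in m, angles in rad, forces in N, time in s.
With the tool pointing down it reaches from about 0.25 to 0.775 m from the base axis. Payload 8.9 kg.
Tool frame: the origin (TCP) lies midway between the tips of the shut fingers; the grasp point (between the pads) lies 19 mm behind it (ctrl.grip_point_offset is the distance from the TCP to the grasp point, in m); z points along the fingers, y is the line along which they close (so a half turn about z gives the same grasp; the last joint's range is limited). The gripper opens to 85 mm and grips with 20 to 120 N. Pads are 22 mm wide; open, the fingers measure 114 mm over their backs; the gripper's body (76 mm by 85 mm) begins 54 mm behind the grasp point. The pads swing forward as they close: fully open they stand 13 mm farther back than shut.
Start: joints at [-1.253, 0.291, -0.153, 1.127, 0, 1.431], TCP at [0.232, -0.471, 0.231] pointing down, gripper open.
Joint ranges: [-2.52, 2.52], [-0.91, 1.74], [-1.3, 1.37], [-1.96, 2.02], [-1.52, 1.47], [-3.14, 3.14]. Speed limits (rad/s): [2.22, 2.22, 2.79, 3.14, 3.14, 3.14].

## Interface

Orientations are given as a unit quaternion [x, y, z, w].
In Python, from rig import readout, viewer, order, ctrl gives the robot as it stands.
- The arm moves only by the tool jog_arm, never from a script. Its arguments are lists of equal length, an entry for each row: "offset": the shift along the world's x, y, z in m, a list of three; "angular": the turn, a rotation vector about the world's x, y, z in rad, a list of three; "claw": the finger opening in m, from 0 to 0.0854. A call has exactly 8 rows; each row is the pose to reach, as a shift and turn from the pose commanded when the call began; what a row does not reach only later rows make up. A row lasts 1/12 s, in which the tool goes at most 41.7 mm and 7.16 degrees, less where a joint would pass 70% of its speed; a pose out of reach is approached as far as the arm can. A call with a gripper value outside its range is refused whole. The fingers move at their own pace and stop on an object; "force" is the grip in N (left out, the last holds). Time passes only in rows, so rows that repeat a pose let the fingers close, or fill a call up. It gives the time, the measured TCP pose, the force, the opening and the grip force at its end, in the units of the state.
- readout.observe(): the state, without advancing time (a new reading comes with each control period).
- viewer.grab_frame(name): name is "scene" or "top" or "wrist"; returns the picture (400x640x3 uint8, blue, green, red); there is no depth.
- viewer.calibration(name): a dict with "fovy" (degrees; the focal length in pixels is half the picture's height over the tangent of half this angle, whatever the lens; pixels are square), "cx", "cy" (the principal point, pixels), "R" (3x3) and "t" (3): a world point X has camera coordinates R X + t. Camera axes: x right, y down, z forward; pixel columns grow to the right and rows downward; lengths in m; the calibration is good to about 2 mm. A picture is of the moment at which its call begins: read the wrist's pose just before it. calibration takes no time and is no camera call; for the wrist camera it gives the pose at the moment of the call.
- order.sign_off(): hands the job in; it is judged then, once.
The state is a dict: "t": time; "q": joint angles; "joint_vel": joint speeds; "effort": joint torques, N m; "eef_pos": TCP position; "eef_rot": TCP orientation; "wrist_force": force on the tool from outside, world axes, zero at the start; "moment": the same for the moment, N m; "width": finger opening in m; "gripper_force": force on a finger pad.
Only numpy, scipy, OpenCV 4.12 (cv2) and the standard library are available. Lean on these libraries where they do the work, as an engineer would, in place of code of your own. Each camera call takes 0.05 s, during which the arm holds its last target. There are 200 camera calls.

## Working session

There is one attempt and no reset: what is moved stays moved. The work goes in short steps, Python scripts to look and compute and a tool call to move; the robot and the scene stay as the last step left them, time stands still between calls to the robot, and variables do not carry over. Pictures are saved under pics/ and viewed, at most 14 in all, crops included, and the job is handed in when it is done.

Besides the shell and the picture viewer there is one more tool, called after "Request:" as name(argument=value, ...) on one line, values as JSON. jog_arm: Moves the arm, as the interface text tells. Its arguments: {"type":"object","properties":{"offset":{"type":"array","items":{"type":"array","items":{"type":"number"}}},"angular":{"type":"array","items":{"type":"array","items":{"type":"number"}}},"claw":{"type":"array","items":{"type":"number"}},"force":{"type":"number"}},"required":["offset","angular","claw"]}

```bash
ls; mkdir -p pics; python3 - <<'E'
from rig import readout, viewer, order, ctrl
import cv2
print(readout.observe()); print([a for a in dir(ctrl) if a[0]!='_'])
for n in ("scene","top"):
    f=viewer.grab_frame(n); cv2.imwrite(f"pics/{n}0.png",f); print(n,viewer.calibration(n))
print(viewer.calibration("wrist"))
E
```

```text
pics
{'t': 0.0, 'q': array([-1.25330065e+00,  2.91276934e-01, -1.54119827e-01,  1.12672220e+00,
        5.37163530e-06,  1.43148483e+00]), 'joint_vel': array([-0.00120612, -0.00021123,  0.00010537,  0.00197417, -0.0001535 ,
        0.00242152]), 'effort': array([ 6.52624149e-04, -5.37140894e+01,  3.31372261e+01,  1.58328336e-02,
       -1.78535465e-04,  6.56998466e-06]), 'eef_pos': array([ 0.23142896, -0.47074286,  0.23073648]), 'eef_rot': array([ 9.74028888e-01,  2.26422807e-01, -5.61650312e-05, -6.58933074e-04]), 'wrist_force': array([0.14844578, 0.09993817, 0.22882331]), 'moment': array([-0.01716671,  0.00101179,  0.05417209]), 'gripper_force': 0.0, 'width': 0.08556737043394366}
['IKError', 'grip_point_offset']
scene {'fovy': 56.14184675907572, 'cx': 322.3971856000207, 'cy': 207.69967744556257, 'R': array([[-0.60394229,  0.79701367,  0.00478701],
       [ 0.53735195,  0.41160305, -0.73609497],
       [-0.58864811, -0.44198658, -0.67686134]]), 't': array([ 0.41906176, -0.26631486,  1.34128936])}
top {'fovy': 43.02551472007243, 'cx': 314.36926515122195, 'cy': 190.10905545272075, 'R': array([[-2.81062831e-04, -9.99985255e-01,  5.42319476e-03],
       [-9.80157063e-01, -7.99516176e-04, -1.98220819e-01],
       [ 1.98222232e-01, -5.37129515e-03, -9.80142386e-01]]), 't': array([-0.04121842,  0.64208826,  1.36141787])}
{'fovy': 63.57567017741577, 'cx': 316.33233437475644, 'cy': 194.9756160984632, 'R': array([[ 0.44148785, -0.89726635, -0.0012529 ],
       [-0.85424818, -0.4207477 ,  0.30533821],
       [-0.27449686, -0.13373282, -0.95224315]]), 't': array([-0.52502702, -0.04107878,  0.37998508])}
```

View pics/scene0.png

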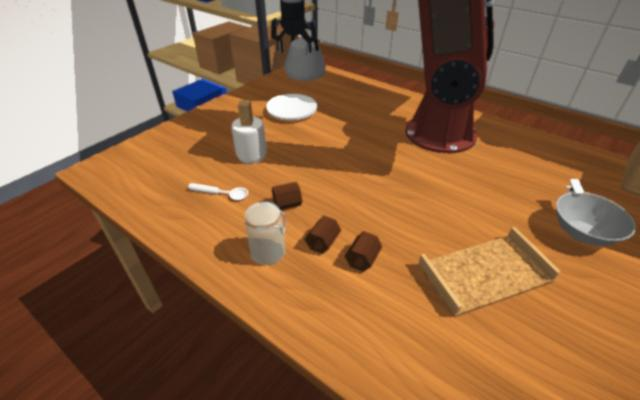

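View pics/top0.png

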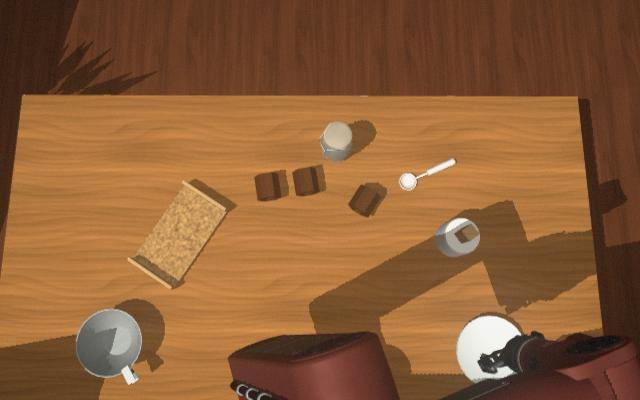

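The top view shows three rings near (270,186), (308,181) and (367,200). The holder is at (458,238), the board is centred near (180,233), the jar is at (337,141) and the spoon is at (428,173). Next I'll measure these and enlarge the crops to read the bore directions.

```bash
cat > h.py <<'E'
import numpy as np, cv2
from rig import readout, viewer, order, ctrl
from scipy.spatial.transform import Rotation as Rn
def ray(c,uv):
    f=200/np.tan(np.radians(c["fovy"])/2); uv=np.atleast_2d(np.asarray(uv,float))
    d=np.c_[(uv[:,0]-c["cx"])/f,(uv[:,1]-c["cy"])/f,np.ones(len(uv))]@c["R"]
    return -c["R"].T@c["t"],d
def onz(c,uv,z):
    o,d=ray(c,uv); return o+d*((z-o[2])/d[:,2])[:,None]
def proj(c,X):
    f=200/np.tan(np.radians(c["fovy"])/2); p=np.atleast_2d(X)@c["R"].T+c["t"]
    return np.c_[c["cx"]+f*p[:,0]/p[:,2],c["cy"]+f*p[:,1]/p[:,2]]
E
python3 - <<'E'
from h import *
T=cv2.imread("pics/top0.png");S=cv2.imread("pics/scene0.png");c=viewer.calibration("top")
a=cv2.resize(T[150:260,240:490],None,fx=3.2,fy=3.2,interpolation=cv2.INTER_CUBIC)
b=cv2.resize(S[170:280,260:400],None,fx=2.2,fy=2.2,interpolation=cv2.INTER_CUBIC)
cv2.imwrite("pics/c0.png",np.vstack([a,np.pad(b,((0,0),(0,a.shape[1]-b.shape[1]),(0,0)))]))
print("cam",ray(c,[0,0])[0],ray(viewer.calibration("scene"),[0,0])[0])
g=cv2.cvtColor(T,cv2.COLOR_BGR2HSV)
m=((g[...,2]<105)&(g[...,0]<20)).astype(np.uint8); m[:,:235]=0;m[:150]=0;m[225:]=0;m[:,400:]=0
for k in cv2.findContours(m,cv2.RETR_EXTERNAL,cv2.CHAIN_APPROX_NONE)[0]:
    if cv2.contourArea(k)>150:
        w=onz(c,k[:,0,:],0.04)[:,:2]; r=cv2.minAreaRect((w*1000).astype(np.float32)); print("ring",cv2.contourArea(k),np.round(r[0]),np.round(r[1]),round(r[2],1))
# board corners top view: rails tops at .042
print("board rails",np.round(onz(c,[[187,181],[229,211],[130,258],[172,287]],.042),3).tolist())
print("jar",onz(c,[337,134],.14)); print("holder",onz(c,[458,235],.12))
E
```

```text
cam [ 0.35947247 -0.03339187  1.46188215] [1.18574137 0.36844995 0.70982783]
ring 267.0 [ 617. -183.] [68. 77.] 56.7
ring 248.5 [657.  92.] [76. 68.] 9.1
ring 257.5 [673. -16.] [77. 68.] 10.5
board rails [[0.673, 0.323, 0.042], [0.586, 0.2, 0.042], [0.454, 0.47, 0.042], [0.375, 0.35, 0.042]]
jar [[ 0.7825347 -0.1022246  0.14     ]]
holder [[ 0.50957099 -0.4220379   0.12      ]]
```

View pics/c0.png

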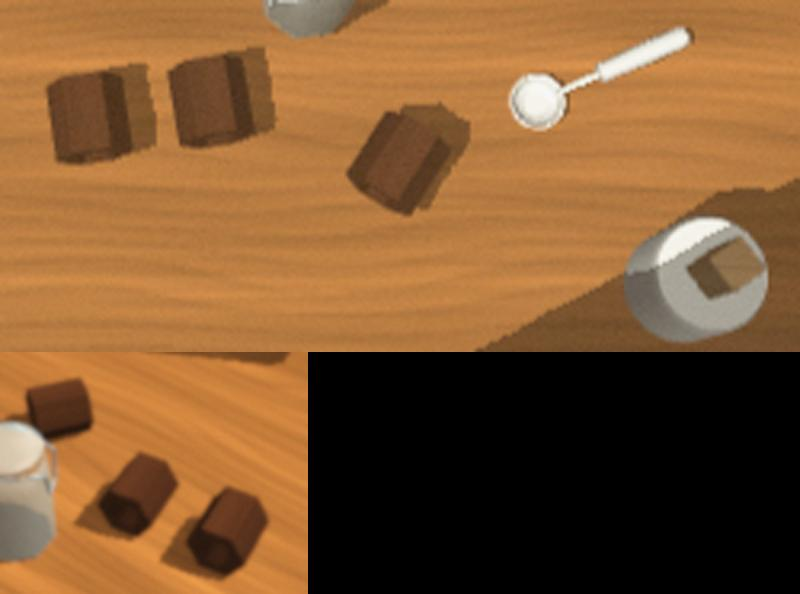

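The crops show the bores of the two left rings running roughly along world x (yaw about +9°). The right ring's bore is at about -33°, and the handle's faces are at about 30°/-60°. My plan is to grip the handle from heading 30°, pitched 30° down. The rod then points outward when it is level with the tool nearly vertical.

```bash
cat >> h.py <<'E'
def frame(yaw,pitch,roll_up=True):
    """tool z heading yaw (deg), pitch deg below level; tool x in the vertical plane, upward side"""
    a,p=np.radians([yaw,pitch]); z=np.array([np.cos(p)*np.cos(a),np.cos(p)*np.sin(a),-np.sin(p)])
    x=np.array([np.sin(p)*np.cos(a),np.sin(p)*np.sin(a),np.cos(p)])
    return Rn.from_matrix(np.c_[x,np.cross(z,x),z])
def go(pos,R,back=0.0):
    """offset/rotvec from measured pose; pos = grip point wanted, back = backed off along tool z"""
    s=readout.observe(); z=R.as_matrix()[:,2]
    tcp=np.asarray(pos)+z*(ctrl.grip_point_offset-back)
    rv=(R*Rn.from_quat(s["eef_rot"]).inv()).as_rotvec()
    print("t",round(s["t"],2),"off",np.round(tcp-s["eef_pos"],4),"rot",np.round(rv,4),"q",np.round(s["q"],2),"w",round(s["width"],4))
E
python3 -c "
from h import *
go([.508,-.423,.158],frame(30,30),.12)
c=viewer.calibration('wrist');s=readout.observe();print(Rn.from_quat(s['eef_rot']).inv().apply(-c['R'].T@c['t']-s['eef_pos']))"
```

```text
t 0.1 off [ 0.2006  0.0039 -0.0221] rot [ 0.4921 -0.9244  0.06  ] q [-1.25  0.29 -0.15  1.13  0.    1.43] w 0.0853
[ 0.07710358  0.00070726 -0.14291111]
```

Request:
jog_arm(offset=[[0.02,0,0.02],[0.04,0,0.03],[0.07,0,0.03],[0.1,0,0.03],[0.12,0.004,0.02],[0.15,0.004,0.0],[0.18,0.004,-0.01],[0.2,0.004,-0.022]], angular=[[0.05,-0.1,0.005],[0.1,-0.2,0.01],[0.16,-0.31,0.02],[0.22,-0.42,0.03],[0.28,-0.53,0.035],[0.34,-0.64,0.04],[0.4,-0.75,0.05],[0.455,-0.86,0.055]], claw=[0.085,0.085,0.085,0.085,0.085,0.085,0.085,0.085], force=100)

```text
t: 0.77
eef_pos: [0.4332, -0.4678, 0.2095]
eef_rot: [0.854, 0.226, 0.454, -0.119]
wrist_force: [0.0, -0.1, -1.2]
width: 0.0848
gripper_force: 0.0
```

```bash
python3 -c "
from h import *
go([.508,-.423,.158],frame(30,30),.12)
c=viewer.calibration('wrist');cv2.imwrite('pics/w1.png',viewer.grab_frame('wrist'))
import pickle;pickle.dump(c,open('w1.pkl','wb'))"
```

```text
t 0.77 off [-0.0012  0.0009 -0.0008] rot [ 0.0367 -0.0594  0.0078] q [-1.37  0.71  0.07  1.35  0.91  1.05] w 0.0848
```

View pics/w1.png

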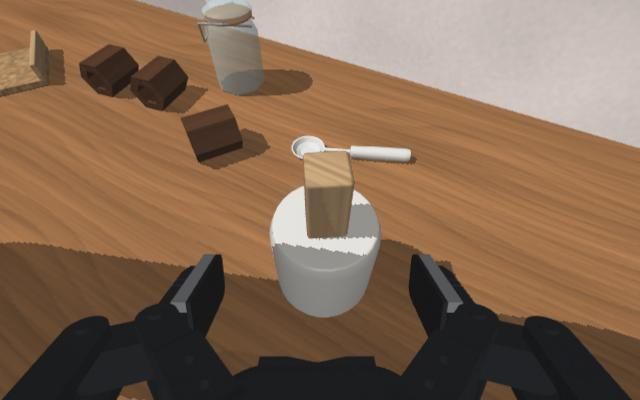

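The wrist view shows the handle's top face around (329,167) and its front bottom edge at the rim around (328,237), so it is nearly square to the gripper. The rim runs from x=271 to x=381.

```bash
python3 -c "
from h import *
import pickle;c=pickle.load(open('w1.pkl','rb'))
print('top c',onz(c,[329,167],.19),'\nbase front',onz(c,[[306,236],[349,238]],.12),'\ntop corners',onz(c,[[305,154],[351,152],[353,182],[306,184]],.19))
print('rim LR',onz(c,[[271,236],[381,236]],.12).tolist(), 'rim near/far',onz(c,[[326,267],[326,184]],.12).tolist())
im=cv2.imread('pics/w1.png')[140:290,250:400];cv2.imwrite('pics/w1c.png',cv2.resize(im,None,fx=4,fy=4,interpolation=cv2.INTER_CUBIC))"
```

```text
top c [[ 0.50618859 -0.43721399  0.19      ]] 
base front [[ 0.4858365  -0.42883193  0.12      ]
 [ 0.50197495 -0.4610833   0.12      ]] 
top corners [[ 0.50889788 -0.41615615  0.19      ]
 [ 0.52717301 -0.44404408  0.19      ]
 [ 0.50205633 -0.45765977  0.19      ]
 [ 0.48496163 -0.43121581  0.19      ]]
rim LR [[0.4712904537346817, -0.40328914168997554, 0.12], [0.5170343613067232, -0.4836151990508015, 0.12]] rim near/far [[0.4693715671227711, -0.45690101796464266, 0.12000000000000002], [0.5443687883016736, -0.4161447778366023, 0.12]]
```

View pics/w1c.png

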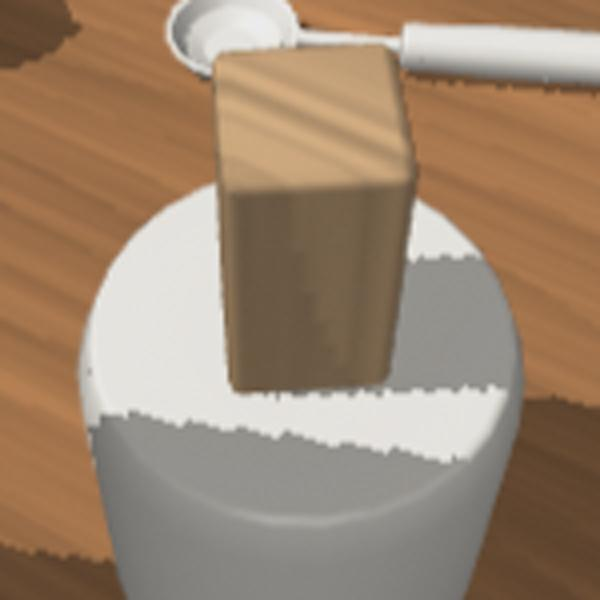

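The handle axis measures about (0.507, -0.436), and the rim centre agrees. I'll align first, then advance.

```bash
python3 -c "
from h import *
go([.507,-.4365,.158],frame(30,30),.12)
go([.507,-.4365,.158],frame(30,30),.0)"
```

```text
t 0.82 off [-0.0021 -0.015   0.0085] rot [ 0.0184 -0.0556  0.0073] q [-1.37  0.73  0.06  1.35  0.92  1.04] w 0.0849
t 0.82 off [ 0.0879  0.0369 -0.0515] rot [ 0.0184 -0.0556  0.0073] q [-1.37  0.73  0.06  1.35  0.92  1.04] w 0.0849
```

Request:
jog_arm(offset=[[-0.002,-0.01,0.0],[-0.002,-0.015,0.0],[-0.002,-0.015,0.0],[-0.002,-0.015,0.0],[-0.002,-0.015,0.0],[-0.002,-0.015,0.0],[-0.002,-0.015,0.0],[-0.002,-0.015,0.0]], angular=[[0.02,-0.05,0.007],[0.02,-0.055,0.007],[0.02,-0.055,0.007],[0.02,-0.055,0.007],[0.02,-0.055,0.007],[0.02,-0.055,0.007],[0.02,-0.055,0.007],[0.02,-0.055,0.007]], claw=[0.085,0.085,0.085,0.085,0.085,0.085,0.085,0.085])

```text
t: 1.48
eef_pos: [0.4297, -0.482, 0.2103]
eef_rot: [0.84, 0.228, 0.476, -0.123]
wrist_force: [-0.5, 0.3, 0.5]
width: 0.0848
gripper_force: 0.0
```

```bash
python3 -c "
from h import *
go([.507,-.4365,.158],frame(30,30),.12)
go([.507,-.4365,.158],frame(30,30),.0)"
```

```text
t 1.48 off [ 0.0013  0.0016 -0.0016] rot [ 0.0192 -0.0104  0.0001] q [-1.39  0.77  0.13  1.43  0.94  0.97] w 0.0848
t 1.48 off [ 0.0913  0.0536 -0.0616] rot [ 0.0192 -0.0104  0.0001] q [-1.39  0.77  0.13  1.43  0.94  0.97] w 0.0848
```

Request:
jog_arm(offset=[[0.018,0.011,-0.012],[0.036,0.022,-0.024],[0.055,0.033,-0.037],[0.073,0.043,-0.05],[0.091,0.054,-0.061],[0.091,0.054,-0.061],[0.091,0.054,-0.061],[0.091,0.054,-0.061]], angular=[[0.015,-0.01,0],[0.015,-0.01,0],[0.015,-0.01,0],[0.015,-0.01,0],[0.015,-0.01,0],[0.015,-0.01,0],[0.015,-0.01,0],[0.015,-0.01,0]], claw=[0.085,0.085,0.085,0.085,0.085,0.085,0.085,0.085])

```text
t: 2.15
eef_pos: [0.5204, -0.4284, 0.1489]
eef_rot: [0.837, 0.225, 0.483, -0.128]
wrist_force: [-0.3, -0.7, 1.0]
width: 0.085
gripper_force: 0.0
```

Request:
jog_arm(offset=[[0,0,0],[0,0,0],[0,0,0],[0,0,0],[0,0,0],[0,0,0],[0,0,0],[0,0,0]], angular=[[0,0,0],[0,0,0],[0,0,0],[0,0,0],[0,0,0],[0,0,0],[0,0,0],[0,0,0]], claw=[0.05,0.04,0.02,0.02,0.02,0.02,0.02,0.02], force=100)

```text
t: 2.82
eef_pos: [0.5206, -0.4285, 0.1486]
eef_rot: [0.837, 0.225, 0.483, -0.128]
wrist_force: [-1.6, -2.0, 2.7]
width: 0.033
gripper_force: 98.8
```

```bash
python3 -c "
from h import *
c=viewer.calibration('wrist');cv2.imwrite('pics/w2.png',viewer.grab_frame('wrist'))
go([.507,-.4365,.158],frame(30,30),.0);print(readout.observe()['wrist_force'])"
```

```text
t 2.87 off [0.0005 0.0001 0.0001] rot [0.003  0.0001 0.0007] q [-1.23  0.77 -0.04  1.06  1.02  1.21] w 0.0328
[-1.47364465 -1.83050133  3.34850077]
```

View pics/w2.png

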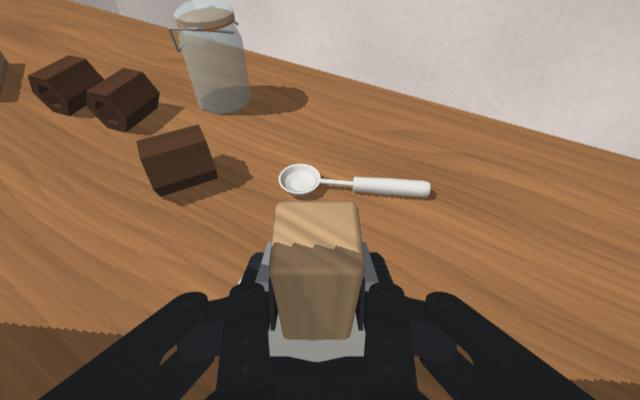

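The handle is gripped square: width 33 mm, top face at (317,222). I'll save this homed pose and lift straight up.

```bash
python3 -c "
from h import *
import pickle;s=readout.observe();pickle.dump(s,open('home.pkl','wb'));print(s['eef_pos'],s['eef_rot'])"; cat >> h.py <<'E'
import pickle,os
# pin in the tool frame, from the homed grasp (pin upright, shoulder 0.12 above the counter)
H=pickle.load(open("home.pkl","rb")); RH=Rn.from_quat(H["eef_rot"])
ROD=RH.inv().apply([0,0,-1.0]); SH=RH.inv().apply(np.array([.507,-.4365,.12])-H["eef_pos"])
def pinto(tip,psi,elev=0):
    """tool move putting rod tip at tip with rod heading psi deg, tip raised elev deg"""
    R=frame(psi+180,120-elev)*frame(0,30).inv()*frame(0,30)  # nominal tool attitude
    a,e=np.radians([psi,elev]); d=np.array([np.cos(e)*np.cos(a),np.cos(e)*np.sin(a),np.sin(e)])
    R=Rn.from_rotvec((lambda c,dd:c/np.linalg.norm(c)*np.arctan2(np.linalg.norm(c),dd) if np.linalg.norm(c)>1e-9 else c)(np.cross(R.apply(ROD),d),R.apply(ROD)@d))*R
    tcp=np.asarray(tip)-R.apply(SH+ROD*.11); s=readout.observe()
    rv=(R*Rn.from_quat(s["eef_rot"]).inv()).as_rotvec()
    print("t",round(s["t"],2),"off",np.round(tcp-s["eef_pos"],4),"rot",np.round(rv,3),"deg",round(np.degrees(np.linalg.norm(rv)),1),"tcp",np.round(tcp,3),"q",np.round(s["q"],2),"F",np.round(s["wrist_force"],1),"w",round(s["width"],4))
def tip():
    s=readout.observe(); R=Rn.from_quat(s["eef_rot"]); p=s["eef_pos"]+R.apply(SH+ROD*.11); d=R.apply(ROD)
    print("tip",np.round(p,4),"psi",round(np.degrees(np.arctan2(d[1],d[0])),1),"elev",round(np.degrees(np.arcsin(d[2])),1)); return p,d
E
sed -i 's/frame(psi+180,120-elev)\*frame(0,30).inv()\*frame(0,30)/frame(psi+180,120-elev)/' h.py
```

```text
[ 0.52057402 -0.42850186  0.14855833] [ 0.8367692   0.2245725   0.48271184 -0.12796006]
```

Request:
jog_arm(offset=[[0,0,0.01],[0,0,0.03],[0,0,0.05],[0,0,0.07],[0,0,0.09],[0,0,0.11],[0,0,0.135],[0,0,0.15]], angular=[[0,0,0],[0,0,0],[0,0,0],[0,0,0],[0,0,0],[0,0,0],[0,0,0],[0,0,0]], claw=[0.02,0.02,0.02,0.02,0.02,0.02,0.02,0.02])

```text
t: 3.53
eef_pos: [0.5208, -0.428, 0.3012]
eef_rot: [0.837, 0.225, 0.483, -0.128]
wrist_force: [-0.1, 0.4, -0.8]
width: 0.0329
gripper_force: 99.1
```

```bash
python3 -c "
from h import *
tip()
import rig
s=readout.observe();print(s['eef_pos'],s['wrist_force'],s['width'])
c=viewer.calibration('scene');cv2.imwrite('pics/s1.png',viewer.grab_frame('scene'))
# waypoint 1: tool attitude frame(60,80) at grip (.45,-.35,.3)
go([.45,-.36,.33],frame(50,80)); go([.42,-.25,.30],frame(95,115)); pinto([.53,-.127,.2],-33)"
```

```text
tip [ 0.5072 -0.4361  0.1626] psi -73.3 elev -89.9
[ 0.52077847 -0.42798388  0.30116421] [-0.11621725  0.39407235 -0.80662232] 0.03287057716536633
t 3.58 off [-0.069   0.0711  0.0081] rot [-0.5576  0.6747  0.3239] q [-1.23  0.62  0.12  1.37  1.02  1.21] w 0.033
t 3.58 off [-0.1004  0.1707 -0.0204] rot [-1.3721  0.721   0.906 ] q [-1.23  0.62  0.12  1.37  1.02  1.21] w 0.033
t 3.58 off [-0.1074  0.3769 -0.1193] rot [-1.813  0.051  1.545] deg 136.5 tcp [ 0.414 -0.052  0.184] q [-1.23  0.62  0.12  1.37  1.02  1.21] F [ 1.3 -0.6  1.2] w 0.033
```

Request:
jog_arm(offset=[[-0.01,0.01,0.008],[-0.02,0.02,0.008],[-0.03,0.03,0.008],[-0.04,0.04,0.008],[-0.05,0.05,0.008],[-0.06,0.06,0.008],[-0.07,0.07,0.008],[-0.07,0.07,0.008]], angular=[[-0.07,0.085,0.04],[-0.14,0.17,0.08],[-0.21,0.25,0.12],[-0.28,0.34,0.16],[-0.35,0.42,0.2],[-0.42,0.51,0.24],[-0.49,0.59,0.28],[-0.56,0.67,0.32]], claw=[0.02,0.02,0.02,0.02,0.02,0.02,0.02,0.02])

```text
t: 4.25
eef_pos: [0.4492, -0.357, 0.3078]
eef_rot: [0.904, 0.42, 0.078, -0.035]
wrist_force: [1.0, -0.4, -1.7]
width: 0.0331
gripper_force: 99.3
```

```bash
python3 -c "
from h import *
tip(); go([.42,-.25,.30],frame(95,115)); pinto([.533,-.128,.2],-33)"
```

```text
tip [ 0.374 -0.446  0.231] psi -130.3 elev -39.9
t 4.25 off [-0.0285  0.0992 -0.0247] rot [-0.5928  0.1913  0.7632] q [-0.9   0.37  0.15  1.38  0.17  1.37] w 0.0331
t 4.25 off [-0.0325  0.3044 -0.1235] rot [-0.776 -0.112  1.622] deg 103.2 tcp [ 0.417 -0.053  0.184] q [-0.9   0.37  0.15  1.38  0.17  1.37] F [ 1.  -0.4 -1.7] w 0.0331
```

Request:
jog_arm(offset=[[0,0.02,-0.005],[-0.005,0.04,-0.01],[-0.005,0.06,-0.02],[-0.01,0.08,-0.03],[-0.01,0.1,-0.035],[-0.015,0.12,-0.04],[-0.015,0.14,-0.05],[-0.02,0.16,-0.06]], angular=[[-0.05,-0.007,0.1],[-0.1,-0.014,0.2],[-0.15,-0.02,0.31],[-0.2,-0.03,0.41],[-0.24,-0.035,0.51],[-0.29,-0.04,0.61],[-0.34,-0.05,0.71],[-0.39,-0.056,0.81]], claw=[0.02,0.02,0.02,0.02,0.02,0.02,0.02,0.02])

```text
t: 4.92
eef_pos: [0.4306, -0.197, 0.2462]
eef_rot: [0.652, 0.749, 0.004, 0.119]
wrist_force: [-0.4, 0.8, -1.4]
width: 0.033
gripper_force: 99.5
```

```bash
python3 -c "
from h import *
tip(); pinto([.533,-.128,.2],-33)"
```

```text
tip [ 0.456  -0.3303  0.2141] psi -78.1 elev -19.7
t 4.92 off [-0.0139  0.1443 -0.0619] rot [-0.39  -0.056  0.807] deg 51.4 tcp [ 0.417 -0.053  0.184] q [-0.56 -0.01 -0.5   0.84 -0.03  0.87] F [-0.4  0.8 -1.4] w 0.033
```

Request:
jog_arm(offset=[[0,0.02,-0.005],[-0.005,0.04,-0.01],[-0.005,0.06,-0.02],[-0.01,0.08,-0.03],[-0.01,0.1,-0.035],[-0.015,0.12,-0.04],[-0.015,0.14,-0.05],[-0.014,0.144,-0.062]], angular=[[-0.05,-0.007,0.1],[-0.1,-0.014,0.2],[-0.15,-0.02,0.31],[-0.2,-0.03,0.41],[-0.24,-0.035,0.51],[-0.29,-0.04,0.61],[-0.34,-0.05,0.71],[-0.39,-0.056,0.81]], claw=[0.02,0.02,0.02,0.02,0.02,0.02,0.02,0.02])

```text
t: 5.58
eef_pos: [0.4159, -0.0518, 0.1842]
eef_rot: [0.271, 0.927, -0.073, 0.249]
wrist_force: [0.7, -0.1, -1.8]
width: 0.0326
gripper_force: 99.6
```

Request:
jog_arm(offset=[[0,0,0],[0,0,0],[0,0,0],[0,0,0],[0,0,0],[0,0,0],[0,0,0],[0,0,0]], angular=[[0,0,0],[0,0,0],[0,0,0],[0,0,0],[0,0,0],[0,0,0],[0,0,0],[0,0,0]], claw=[0.02,0.02,0.02,0.02,0.02,0.02,0.02,0.02])

```text
t: 6.25
eef_pos: [0.4167, -0.0544, 0.1845]
eef_rot: [0.275, 0.926, -0.073, 0.248]
wrist_force: [0.0, -0.0, -1.3]
width: 0.0329
gripper_force: 99.6
```

```bash
cat >> h.py <<'E'
def snap(n,k,crop=None,fx=1):
    c=viewer.calibration(n); im=viewer.grab_frame(n); cv2.imwrite(f"pics/{k}.png",im); pickle.dump(c,open(f"pics/{k}.pkl","wb"))
    return c,im
E
python3 -c "
from h import *
p,d=tip(); pinto([.533,-.128,.2],-33)
c,im=snap('wrist','w3'); print('tip px',proj(c,p),proj(c,p-.11*d))"
```

```text
tip [ 0.5328 -0.1302  0.2   ] psi -33.2 elev -0.1
t 6.25 off [-0.      0.0017 -0.0002] rot [-0.002 -0.001  0.004] deg 0.2 tcp [ 0.417 -0.053  0.184] q [-0.14 -0.2  -0.97  0.31 -0.21  0.38] F [ 0.  -0.  -1.3] w 0.0329
tip px [[317.58331018 368.33753413]] [[318.8246921  311.52997909]]
```

View pics/w3.png

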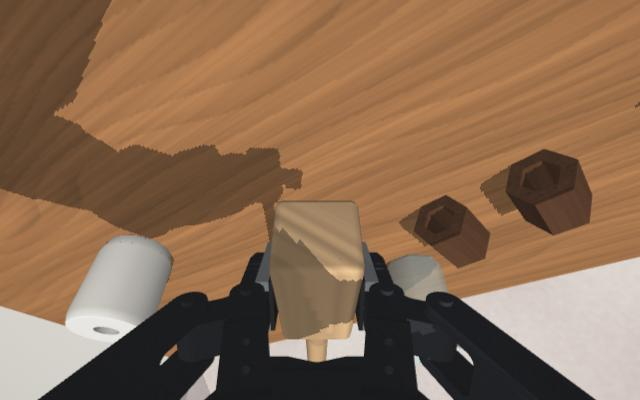

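In this view (upside down) the rod lies where predicted and the handle hides ring C. The end faces of rings B (440,217) and A (543,178) show their bores. I'll crop ring C from the earlier wrist view and A/B from this one.

```bash
python3 -c "
from h import *
a=cv2.imread('pics/w2.png')[110:210,125:225];b=cv2.imread('pics/w3.png')[140:280,400:600]
a=cv2.resize(a,(400,400),interpolation=cv2.INTER_CUBIC);b=cv2.resize(b,(800,560),interpolation=cv2.INTER_CUBIC)
cv2.imwrite('pics/cA.png',b)
# top now
c,im=snap('top','t1'); t=cv2.resize(im[165:225,240:400],None,fx=3,fy=3,interpolation=cv2.INTER_CUBIC)
o=np.zeros((580,880,3),np.uint8);o[:400,:400]=a;o[400:580,:480]=t;cv2.imwrite('pics/cB.png',o[:,:480])"
```

```text
(no output)
```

View pics/cB.png

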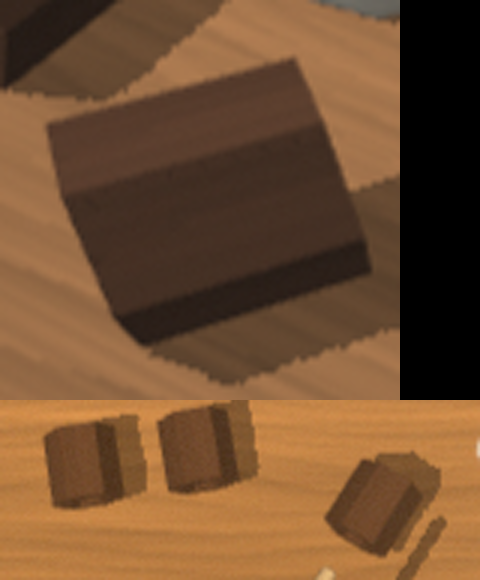

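View pics/cA.png

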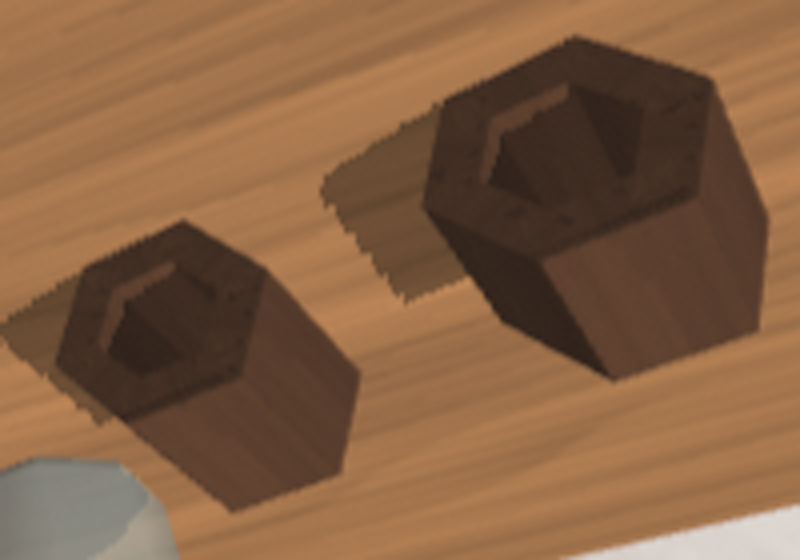

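Ring corners are readable. Ring C's top flat in w2 is at crop (48,125), (297,58), (320,124), (65,193). The top flats of A and B in w3 are readable as well. I'll cast them onto z=0.06 and check against 70 x 34.6.

```bash
cat >> h.py <<'E'
def flat(c,px,org,k):
    """top-flat corners in crop pixels: two on one end, two on the other end, in order round"""
    w=onz(c,np.array(px,float)/k+org,.06)[:,:2]; e1=(w[0]+w[1])/2; e2=(w[2]+w[3])/2; v=e2-e1
    print("centre",np.round(w.mean(0),4),"yaw",round(np.degrees(np.arctan2(v[1],v[0])),1),"len",np.round(np.linalg.norm(v),4),"wid",np.round([np.linalg.norm(w[0]-w[1]),np.linalg.norm(w[2]-w[3])],4))
E
python3 -c "
from h import *
c=pickle.load(open('pics/w3.pkl','rb')); s=readout.observe()
R=Rn.from_quat(s['eef_rot']).as_matrix(); Rct=c['R']@R; tct=c['R']@s['eef_pos']+c['t']
R2=RH.as_matrix(); c2=dict(c); c2['R']=Rct@R2.T; c2['t']=tct-c2['R']@H['eef_pos']
print('C');flat(c2,[[48,125],[65,193],[320,124],[297,58]],[125,110],4)
print(' bottom edge z0',onz(c2,np.array([[148,345],[370,272]])/4+[125,110],0)[:,:2])
print('A');flat(c,[[543,260],[698,193],[757,330],[612,380]],[400,140],4); print(onz(c,np.array([[577,37],[443,103]])/4+[400,140],0)[:,:2])
print('B');flat(c,[[125,418],[245,375],[342,472],[235,511]],[400,140],4); print(onz(c,np.array([[85,268],[183,220]])/4+[400,140],0)[:,:2])
"
```

```text
C
centre [ 0.6148 -0.1858] yaw -33.6 len 0.0684 wid [0.0323 0.034 ]
 bottom edge z0 [[ 0.57803349 -0.18143543]
 [ 0.63486081 -0.21784748]]
A
centre [0.6558 0.0924] yaw 8.4 len 0.0699 wid [0.0344 0.0348]
[[0.62044935 0.10380372]
 [0.62674062 0.06953226]]
B
centre [ 0.6708 -0.0166] yaw 9.6 len 0.0711 wid [0.035  0.0345]
[[ 0.64163141 -0.03996084]
 [ 0.63582657 -0.00653369]]
```

All three rings fit the given sizes: C at (0.615,-0.185) yaw -33.5°, A at (0.656,0.0925) yaw 8.5°, B at (0.671,-0.0165) yaw 9.5°. Next I'll thread C.

```bash
cat >> h.py <<'E'
RING=dict(C=(.615,-.185,-33.5),A=(.656,.0925,8.5),B=(.671,-.0165,9.5))
def thread(n,s,z=.03,elev=0):
    x,y,a=RING[n]; d=np.array([np.cos(np.radians(a)),np.sin(np.radians(a))]); pinto([x+s*d[0],y+s*d[1],z],a,elev)
E
python3 -c "
from h import *
thread('C',-.065,.1);thread('C',-.065); thread('C',.065)"
```

```text
t 6.35 off [ 0.0286 -0.0185 -0.1001] rot [-0.002 -0.001 -0.006] deg 0.3 tcp [ 0.445 -0.073  0.084] q [-0.14 -0.2  -0.97  0.31 -0.21  0.38] F [-0.3 -0.1 -1.1] w 0.0327
t 6.35 off [ 0.0286 -0.0185 -0.1701] rot [-0.002 -0.001 -0.006] deg 0.3 tcp [ 0.445 -0.073  0.014] q [-0.14 -0.2  -0.97  0.31 -0.21  0.38] F [-0.3 -0.1 -1.1] w 0.0327
t 6.35 off [ 0.137  -0.0902 -0.1701] rot [-0.002 -0.001 -0.006] deg 0.3 tcp [ 0.554 -0.145  0.014] q [-0.14 -0.2  -0.97  0.31 -0.21  0.38] F [-0.3 -0.1 -1.1] w 0.0327
```

Request:
jog_arm(offset=[[0.006,-0.004,-0.03],[0.012,-0.008,-0.06],[0.018,-0.012,-0.09],[0.024,-0.016,-0.12],[0.0286,-0.0185,-0.15],[0.0286,-0.0185,-0.165],[0.0286,-0.0185,-0.17],[0.0286,-0.0185,-0.17]], angular=[[0,0,-0.005],[0,0,-0.005],[0,0,-0.005],[0,0,-0.005],[0,0,-0.005],[0,0,-0.005],[0,0,-0.005],[0,0,-0.005]], claw=[0.02,0.02,0.02,0.02,0.02,0.02,0.02,0.02])

```text
t: 7.02
eef_pos: [0.444, -0.0725, 0.0128]
eef_rot: [0.277, 0.926, -0.074, 0.246]
wrist_force: [0.1, 0.3, -0.7]
width: 0.0331
gripper_force: 99.6
```

```bash
python3 -c "
from h import *
p,d=tip();thread('C',-.065); thread('C',.065)
# check ring C still there and rod in line: top + scene
c,im=snap('top','t2');c2,im2=snap('scene','s2')
print(proj(c,[p,p-.11*d]),proj(c2,[p,p-.11*d]))
a=cv2.resize(im[170:250,290:400],(440,320),interpolation=cv2.INTER_CUBIC);b=cv2.resize(im2[160:240,250:360],(440,320),interpolation=cv2.INTER_CUBIC)
cv2.imwrite('pics/c2.png',np.hstack([a[:,:400],b[:,:400]]))"
```

```text
tip [ 0.5597 -0.1488  0.0278] psi -33.5 elev -0.3
t 7.02 off [ 0.0012 -0.0003  0.0015] rot [-0.002 -0.005 -0.001] deg 0.3 tcp [ 0.445 -0.073  0.014] q [-0.19  0.33 -1.19 -0.43 -0.19  0.35] F [ 0.1  0.3 -0.7] w 0.0331
t 7.02 off [ 0.1096 -0.072   0.0015] rot [-0.002 -0.005 -0.001] deg 0.3 tcp [ 0.554 -0.145  0.014] q [-0.19  0.33 -1.19 -0.43 -0.19  0.35] F [ 0.1  0.3 -0.7] w 0.0331
[[352.11284605 221.02093632]
 [331.06457407 253.36698438]] [[309.14285943 190.95295176]
 [345.31475076 182.81165637]]
```

View pics/c2.png

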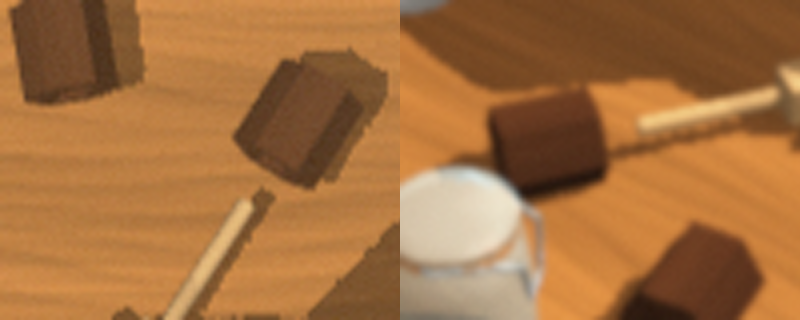

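The rod tip is where predicted (top view 351,221) and in line with ring C's bore. I'll insert it now.

Request:
jog_arm(offset=[[0.016,-0.0105,0.0015],[0.032,-0.021,0.0015],[0.048,-0.0315,0.0015],[0.064,-0.042,0.0015],[0.08,-0.0525,0.0015],[0.096,-0.063,0.0015],[0.1095,-0.072,0.0015],[0.1095,-0.072,0.0015]], angular=[[0,-0.004,0],[0,-0.004,0],[0,-0.004,0],[0,-0.004,0],[0,-0.004,0],[0,-0.004,0],[0,-0.004,0],[0,-0.004,0]], claw=[0.02,0.02,0.02,0.02,0.02,0.02,0.02,0.02])

```text
t: 7.78
eef_pos: [0.5594, -0.147, 0.0196]
eef_rot: [0.277, 0.924, -0.074, 0.254]
wrist_force: [0.1, -0.1, 1.0]
width: 0.0332
gripper_force: 99.6
```

Request:
jog_arm(offset=[[0,0,0.004],[0,0,0.008],[0,0,0.014],[0,0,0.022],[0,0,0.03],[0,0,0.04],[0,0,0.05],[0,0,0.06]], angular=[[0,0,0],[0,0,0],[0,0,0],[0,0,0],[0,0,0],[0,0,0],[0,0,0],[0,0,0]], claw=[0.02,0.02,0.02,0.02,0.02,0.02,0.02,0.02])

```text
t: 8.45
eef_pos: [0.5538, -0.144, 0.0768]
eef_rot: [0.277, 0.925, -0.073, 0.25]
wrist_force: [-0.5, 0.0, -0.9]
width: 0.033
gripper_force: 99.5
```

```bash
cat >> h.py <<'E'
# board from top-view rail tops; slots along its long axis
BC=np.array([.522,.336]); BPSI=55.
def place(k,z,s=.065,elev=0,psi=None):
    """slot k in -1,0,1; s = rod tip past the ring centre"""
    a=np.radians(BPSI); d=np.array([np.cos(a),np.sin(a)]); c=BC+k*.08*np.array([d[1],-d[0]])+s*d
    pinto([c[0],c[1],z],BPSI if psi is None else psi,elev)
E
python3 -c "
from h import *
p,d=tip();place(1,.2,elev=5);c,im=snap('scene','s3');c,im2=snap('top','t3')
g=cv2.cvtColor(im2,cv2.COLOR_BGR2HSV); a=im2[165:310,110:250]
cv2.imwrite('pics/b0.png',np.hstack([cv2.resize(a,None,fx=3,fy=3,interpolation=cv2.INTER_CUBIC),cv2.resize(im[160:305,260:390],None,fx=2.9,fy=3)[:435]]))"
```

```text
tip [ 0.6695 -0.2202  0.0927] psi -33.4 elev 0.1
t 8.45 off [-0.0072  0.3753  0.0955] rot [ 0.015 -0.094  1.542] deg 88.5 tcp [0.547 0.231 0.172] q [-0.31  0.28 -0.86 -0.08 -0.13  0.24] F [-0.5  0.  -0.9] w 0.033
```

View pics/b0.png

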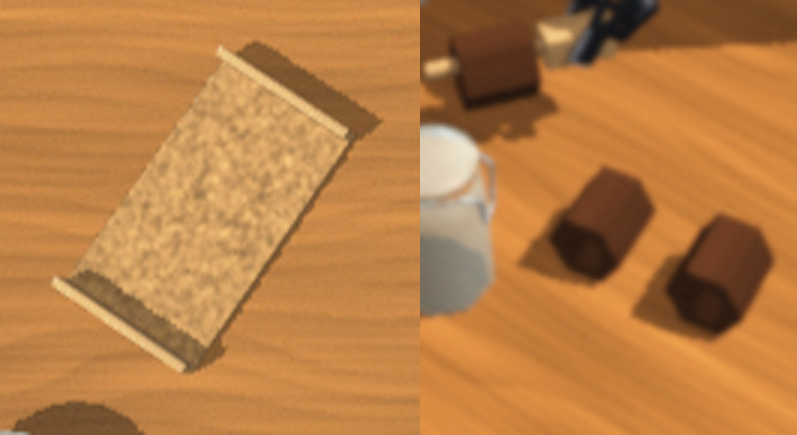

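Ring C is hanging on the rod. The board's rail ends are at crop (220,50)/(347,134) and (55,282)/(186,368).

```bash
python3 -c "
from h import *
c=pickle.load(open('pics/t3.pkl','rb'));im=cv2.imread('pics/t3.png')
w=onz(c,np.array([[220,50],[347,134],[55,282],[186,368]])/3+[110,165],.042)[:,:2]
m1=(w[0]+w[1])/2;m2=(w[2]+w[3])/2;v=m1-m2
print('centre',(m1+m2)/2,'len',np.linalg.norm(v),'long yaw',np.degrees(np.arctan2(v[1],v[0])),'rails',[ (np.linalg.norm(a),np.degrees(np.arctan2(a[1],a[0]))) for a in (w[0]-w[1],w[2]-w[3])])
# cork colour mask for check at z=.012
"
sed -i 's/^BC=.*/BC=np.array([.522,.336]); BPSI=55.  # see below/' h.py
```

```text
centre [0.52134369 0.3419915 ] len 0.2594961446793322 long yaw -32.76020208837256 rails [(np.float64(0.14792411896324686), np.float64(56.79353841471007)), (np.float64(0.14759353409807996), np.float64(58.05020916902358))]
```

Request:
jog_arm(offset=[[0,0,0.01],[0,0,0.02],[0,0,0.035],[0,0,0.05],[0,0.005,0.065],[0,0.01,0.08],[0,0.02,0.09],[0,0.035,0.095]], angular=[[-0.007,-0.011,0],[-0.014,-0.022,0],[-0.021,-0.033,0],[-0.028,-0.044,0],[-0.035,-0.055,0.02],[-0.042,-0.066,0.05],[-0.05,-0.077,0.09],[-0.058,-0.087,0.15]], claw=[0.02,0.02,0.02,0.02,0.02,0.02,0.02,0.02])

```text
t: 9.22
eef_pos: [0.5551, -0.1097, 0.1728]
eef_rot: [0.202, 0.928, -0.069, 0.304]
wrist_force: [0.2, 0.6, -1.3]
width: 0.0327
gripper_force: 99.5
```

```bash
sed -i 's/^BC=.*/BC=np.array([.5215,.342]); BPSI=57.3/' h.py; python3 -c "
from h import *
tip();place(1,.2,elev=5)"
```

```text
tip [ 0.6787 -0.1664  0.2036] psi -24.7 elev 6.3
t 9.22 off [-0.0049  0.3481 -0.0006] rot [-1.000e-03  2.500e-02  1.432e+00] deg 82.1 tcp [0.55  0.238 0.172] q [-0.27  0.06 -0.88  0.   -0.1   0.13] F [ 0.2  0.6 -1.3] w 0.0327
```

Request:
jog_arm(offset=[[-0.005,0.025,0],[-0.01,0.045,0],[-0.015,0.07,0],[-0.015,0.09,0],[-0.02,0.115,0],[-0.02,0.135,0],[-0.02,0.155,0],[-0.02,0.175,0]], angular=[[0,0,0.09],[0,0,0.18],[0,0.005,0.27],[0,0.01,0.36],[0,0.01,0.45],[0,0.01,0.54],[0,0.01,0.63],[0,0.01,0.72]], claw=[0.02,0.02,0.02,0.02,0.02,0.02,0.02,0.02])

```text
t: 9.88
eef_pos: [0.5337, 0.0665, 0.1709]
eef_rot: [-0.14, 0.942, 0.041, 0.303]
wrist_force: [-0.1, 0.8, -1.1]
width: 0.0327
gripper_force: 99.5
```

Request:
jog_arm(offset=[[0.002,0.025,0],[0.004,0.05,0],[0.006,0.075,0],[0.008,0.1,0],[0.01,0.125,0],[0.012,0.15,0],[0.014,0.165,0],[0.015,0.173,0]], angular=[[0,0,0.1],[0,0.005,0.2],[0,0.005,0.3],[0,0.01,0.4],[0,0.01,0.5],[0,0.01,0.6],[0,0.01,0.67],[0,0.015,0.71]], claw=[0.02,0.02,0.02,0.02,0.02,0.02,0.02,0.02])

```text
t: 10.55
eef_pos: [0.5495, 0.2397, 0.1709]
eef_rot: [-0.459, 0.836, 0.145, 0.263]
wrist_force: [-0.2, -0.8, -1.4]
width: 0.033
gripper_force: 99.5
```

```bash
python3 -c "
from h import *
p,d=tip();place(1,.1,elev=0);place(1,.047)
for n in ('scene','top'):
    c,im=snap(n,n[0]+'4'); print(n,proj(c,[p,p-.11*d,[.588,.298,.012]]).round(0).tolist())
    # ring colour blob: dark brown near the rod
    u,v=proj(c,p-.05*d-[0,0,.01])[0]; y0,x0=int(v)-35,int(u)-35; g=cv2.cvtColor(im[y0:y0+70,x0:x0+70],cv2.COLOR_BGR2HSV)
    m=((g[...,2]<105)&(g[...,2]>25)&(g[...,1]>90)).astype(np.uint8); k=max(cv2.findContours(m,cv2.RETR_EXTERNAL,cv2.CHAIN_APPROX_NONE)[0],key=cv2.contourArea)
    r=cv2.boundingRect(k); print('blob',r[0]+x0,r[1]+y0,r[2:],cv2.contourArea(k))
"
```

```text
tip [0.6231 0.3549 0.1982] psi 57.4 elev 4.8
t 10.55 off [-0.0003 -0.0029 -0.0866] rot [-0.072  0.044 -0.001] deg 4.8 tcp [0.549 0.237 0.084] q [ 0.02  0.21 -0.63  0.36  0.5  -0.89] F [-0.2 -0.8 -1.4] w 0.033
t 10.55 off [-0.0003 -0.0029 -0.1396] rot [-0.072  0.044 -0.001] deg 4.8 tcp [0.549 0.237 0.031] q [ 0.02  0.21 -0.63  0.36  0.5  -0.89] F [-0.2 -0.8 -1.4] w 0.033
scene [[502.0, 245.0], [464.0, 211.0], [455.0, 279.0]]
blob 454 208 (51, 45) 1028.5
top [[159.0, 187.0], [195.0, 210.0], [197.0, 212.0]]
blob 172 184 (26, 34) 147.0
```

Request:
jog_arm(offset=[[0,-0.003,-0.02],[0,-0.003,-0.04],[0,-0.003,-0.06],[0,-0.003,-0.08],[0,-0.003,-0.1],[0,-0.003,-0.115],[0,-0.003,-0.125],[0,-0.003,-0.13]], angular=[[0,0,0],[0,0,0],[-0.02,0.01,0],[-0.03,0.02,0],[-0.045,0.03,0],[-0.06,0.04,0],[-0.072,0.044,0],[-0.072,0.044,0]], claw=[0.02,0.02,0.02,0.02,0.02,0.02,0.02,0.02])

```text
t: 11.32
eef_pos: [0.5489, 0.2351, 0.0399]
eef_rot: [-0.462, 0.848, 0.124, 0.227]
wrist_force: [-0.1, -0.3, -0.9]
width: 0.0326
gripper_force: 99.6
```

Request:
jog_arm(offset=[[0,0,-0.002],[0,0,-0.005],[0,0,-0.008],[0,0,-0.011],[0,0,-0.013],[0,0,-0.013],[0,0,-0.013],[0,0,-0.013]], angular=[[0,0,0],[0,0,0],[0,0,0],[0,0,0],[0,0,0],[0,0,0],[0,0,0],[0,0,0]], claw=[0.02,0.02,0.02,0.02,0.02,0.02,0.02,0.02])

```text
t: 11.98
eef_pos: [0.5498, 0.2354, 0.028]
eef_rot: [-0.463, 0.848, 0.124, 0.228]
wrist_force: [-0.2, 0.3, -0.7]
width: 0.0328
gripper_force: 99.6
```

```bash
python3 -c "
from h import *
p,d=tip();place(1,.043,s=-.06)
c,im=snap('scene','s5'); c2,im2=snap('top','t5');print(proj(c,[p,p-.11*d]).round(0).tolist())
cv2.imwrite('pics/p5.png',np.hstack([cv2.resize(im[190:310,400:560],(640,480),interpolation=cv2.INTER_CUBIC)[:,:520],cv2.resize(im2[175:295,125:235],None,fx=4,fy=4)[:,:280]]))"
```

```text
tip [0.625  0.3517 0.0438] psi 57.1 elev 0.0
t 11.98 off [-0.0681 -0.1037 -0.0007] rot [-0.    -0.     0.004] deg 0.2 tcp [0.482 0.132 0.027] q [ 0.06  0.46 -0.72  0.06  0.42 -0.87] F [-0.2  0.3 -0.7] w 0.0328
[[476.0, 294.0], [446.0, 256.0]]
```

View pics/p5.png

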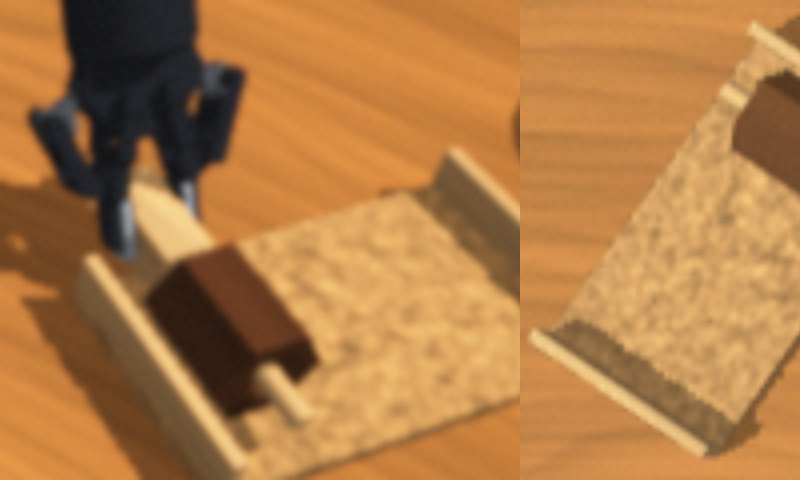

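Ring C lies flat on the board against the shoulder end of the rod, and the weight is off. I'll withdraw straight back.

Request:
jog_arm(offset=[[-0.005,-0.008,-0.001],[-0.013,-0.02,-0.001],[-0.022,-0.034,-0.001],[-0.033,-0.05,-0.001],[-0.044,-0.067,-0.001],[-0.055,-0.084,-0.001],[-0.065,-0.1,-0.001],[-0.068,-0.104,-0.001]], angular=[[0,0,0.003],[0,0,0.003],[0,0,0.003],[0,0,0.003],[0,0,0.003],[0,0,0.003],[0,0,0.003],[0,0,0.003]], claw=[0.02,0.02,0.02,0.02,0.02,0.02,0.02,0.02])

```text
t: 12.75
eef_pos: [0.48, 0.1296, 0.0265]
eef_rot: [-0.463, 0.848, 0.125, 0.227]
wrist_force: [0.1, -0.2, -1.7]
width: 0.0331
gripper_force: 99.6
```

Request:
jog_arm(offset=[[-0.005,-0.008,0],[-0.005,-0.008,0.02],[-0.005,-0.008,0.04],[-0.005,-0.008,0.06],[-0.005,-0.008,0.09],[-0.005,-0.008,0.12],[-0.005,-0.008,0.14],[-0.005,-0.008,0.15]], angular=[[0,0,0],[0,0,0],[0,0,0],[0,0,0],[0,0,0],[0,0,0],[0,0,0],[0,0,0]], claw=[0.02,0.02,0.02,0.02,0.02,0.02,0.02,0.02])

```text
t: 13.42
eef_pos: [0.478, 0.1232, 0.1799]
eef_rot: [-0.464, 0.847, 0.124, 0.229]
wrist_force: [-0.1, -0.4, -1.3]
width: 0.0331
gripper_force: 99.6
```

```bash
cat >> h.py <<'E'
def blobs(k,c,im,z=.04):
    """dark walnut blobs in the top picture, as world rectangles (mm, deg)"""
    g=cv2.cvtColor(im,cv2.COLOR_BGR2HSV); m=((g[...,2]<105)&(g[...,0]<20)).astype(np.uint8)
    m[:150]=0;m[300:]=0;m[:,:125]=0;m[:,400:]=0
    for q in cv2.findContours(m,cv2.RETR_EXTERNAL,cv2.CHAIN_APPROX_NONE)[0]:
        if cv2.contourArea(q)>60:
            r=cv2.minAreaRect((onz(c,q[:,0,:],z)[:,:2]*1000).astype(np.float32)); print("blob",cv2.contourArea(q),np.round(r[0]),np.round(r[1]),round(r[2],1))
E
python3 -c "
from h import *
tip();c,im=snap('top','t6');blobs('t6',c,im);thread('B',-.065,.12)
# difference against start pictures around A and B
d=cv2.absdiff(im,cv2.imread('pics/top0.png')).max(2);print('changed px A,B',(d[165:205,250:290]>40).sum(),(d[160:200,291:328]>40).sum())"
```

```text
tip [0.5527 0.2399 0.1959] psi 57.3 elev 0.1
blob 2015.0 [416.   2.] [178. 148.] 90.0
blob 749.5 [476. 113.] [ 76. 154.] 58.3
blob 136.5 [615. 284.] [81. 24.] 49.3
blob 161.5 [642. 155.] [76. 23.] 4.6
blob 140.5 [673. -16.] [77. 67.] 11.0
t 13.47 off [-0.0082 -0.1734 -0.0763] rot [ 0.003  0.005 -0.834] deg 47.8 tcp [ 0.47  -0.05   0.104] q [-0.22  0.08 -0.69  0.59  0.49 -1.18] F [1.8 0.  0.9] w 0.0326
changed px A,B 1008 0
```

Ring A seems to have been knocked: its patch changed and a blob now sits near (0.642,0.155). Ring B is unchanged, so I'll go to B first and look at A from there.

Request:
jog_arm(offset=[[-0.005,-0.02,0],[-0.01,-0.045,-0.005],[-0.015,-0.07,-0.01],[-0.015,-0.095,-0.02],[-0.015,-0.12,-0.035],[-0.015,-0.145,-0.05],[-0.01,-0.165,-0.065],[-0.008,-0.173,-0.076]], angular=[[0,0,-0.11],[0,0,-0.22],[0,0,-0.33],[0,0,-0.44],[0,0,-0.55],[0,0,-0.66],[0,0,-0.77],[0,0,-0.834]], claw=[0.02,0.02,0.02,0.02,0.02,0.02,0.02,0.02])

```text
t: 14.13
eef_pos: [0.4682, -0.0514, 0.0997]
eef_rot: [-0.077, 0.963, 0.021, 0.259]
wrist_force: [0.2, -0.3, -0.8]
width: 0.033
gripper_force: 99.7
```

Request:
jog_arm(offset=[[0,0,0],[0,0,0],[0,0,0],[0,0,0],[0,0,0],[0,0,0],[0,0,0],[0,0,0]], angular=[[0,0,0],[0,0,0],[0,0,0],[0,0,0],[0,0,0],[0,0,0],[0,0,0],[0,0,0]], claw=[0.02,0.02,0.02,0.02,0.02,0.02,0.02,0.02])

```text
t: 14.8
eef_pos: [0.4688, -0.0496, 0.1011]
eef_rot: [-0.081, 0.962, 0.022, 0.259]
wrist_force: [-0.3, -0.1, -0.9]
width: 0.0328
gripper_force: 99.7
```

```bash
python3 -c "
from h import *
p,d=tip();thread('B',-.065,.03);thread('B',.065,.03);c,im=snap('wrist','w7');c2,im2=snap('top','t7')
print('A was px',proj(c,[.656,.0925,.03]),'blob',proj(c,[.65,.14,.03]))
cv2.imwrite('pics/v7.png',np.hstack([im[:,230:],cv2.resize(im2[165:225,125:325],None,fx=1.9,fy=6.667,interpolation=cv2.INTER_CUBIC)[:400]]))
d=cv2.absdiff(im2,cv2.imread('pics/top0.png')).max(2);print('changed px A,B',(d[165:205,250:290]>40).sum(),(d[160:200,291:328]>40).sum())"
```

```text
tip [ 0.6054 -0.0266  0.1169] psi 9.5 elev 0.0
t 14.8 off [ 0.0014 -0.0006 -0.0868] rot [-0.  0.  0.] deg 0.0 tcp [ 0.47  -0.05   0.014] q [-0.48  0.06 -1.04  0.03  0.31 -0.58] F [-0.3 -0.1 -0.9] w 0.0328
t 14.8 off [ 0.1297  0.0209 -0.0868] rot [-0.  0.  0.] deg 0.0 tcp [ 0.598 -0.029  0.014] q [-0.48  0.06 -1.04  0.03  0.31 -0.58] F [-0.3 -0.1 -0.9] w 0.0328
A was px [[413.76713929 300.2994114 ]] blob [[455.7267703  301.07463954]]
changed px A,B 976 2
```

View pics/v7.png

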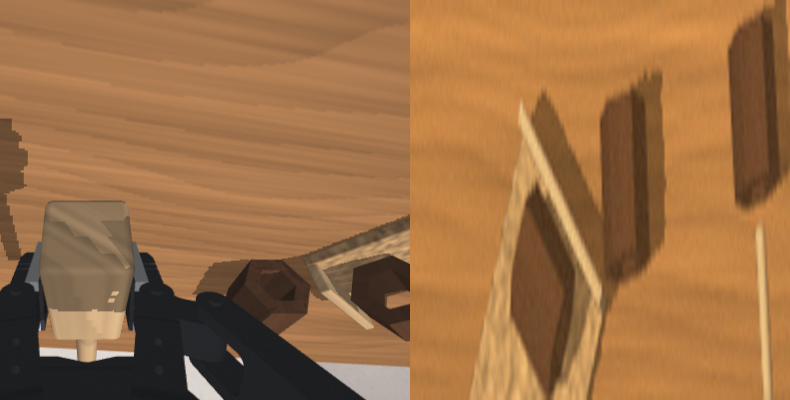

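The wrist view shows ring A knocked towards the board, with its face near (505,285) full-frame. Ring C on the board has a clear bore, and B is in place. Threading B now.

Request:
jog_arm(offset=[[0.001,0,-0.015],[0.001,0,-0.03],[0.001,0,-0.05],[0.001,0,-0.065],[0.001,0,-0.078],[0.001,0,-0.087],[0.001,0,-0.087],[0.001,0,-0.087]], angular=[[0,0,0],[0,0,0],[0,0,0],[0,0,0],[0,0,0],[0,0,0],[0,0,0],[0,0,0]], claw=[0.02,0.02,0.02,0.02,0.02,0.02,0.02,0.02])

```text
t: 15.57
eef_pos: [0.4693, -0.0494, 0.0134]
eef_rot: [-0.081, 0.963, 0.022, 0.258]
wrist_force: [0.3, 0.7, -0.2]
width: 0.0329
gripper_force: 99.7
```

```bash
python3 -c "
from h import *
p,d=tip();thread('B',.065,.03);c2,im2=snap('top','t8');print(proj(c2,p))
d=cv2.absdiff(im2,cv2.imread('pics/top0.png')).max(2);print('changed B',(d[160:200,291:328]>40).sum())"
```

```text
tip [ 0.6059 -0.0265  0.029 ] psi 9.5 elev -0.1
t 15.57 off [0.1292 0.0206 0.0009] rot [-0.001 -0.001  0.   ] deg 0.1 tcp [ 0.598 -0.029  0.014] q [-0.47  0.33 -1.15 -0.34  0.31 -0.57] F [ 0.3  0.7 -0.2] w 0.0329
[[309.21404289 204.93335461]]
changed B 0
```

Request:
jog_arm(offset=[[0.018,0.003,0.001],[0.037,0.006,0.001],[0.056,0.009,0.001],[0.075,0.012,0.001],[0.094,0.015,0.001],[0.113,0.018,0.001],[0.129,0.0206,0.001],[0.129,0.0206,0.001]], angular=[[0,0,0],[0,0,0],[0,0,0],[0,0,0],[0,0,0],[0,0,0],[0,0,0],[0,0,0]], claw=[0.02,0.02,0.02,0.02,0.02,0.02,0.02,0.02])

```text
t: 16.28
eef_pos: [0.603, -0.0293, 0.0173]
eef_rot: [-0.082, 0.962, 0.021, 0.261]
wrist_force: [0.3, 0.3, 0.2]
width: 0.0328
gripper_force: 99.7
```

Request:
jog_arm(offset=[[0,0,0.004],[0,0,0.008],[0,0,0.014],[0,0,0.022],[0,0,0.03],[0,0,0.04],[0,0,0.05],[0,0,0.06]], angular=[[0,0,0],[0,0,0],[0,0,0],[0,0,0],[0,0,0],[0,0,0],[0,0,0],[0,0,0]], claw=[0.02,0.02,0.02,0.02,0.02,0.02,0.02,0.02])

```text
t: 16.95
eef_pos: [0.5984, -0.0292, 0.076]
eef_rot: [-0.081, 0.962, 0.022, 0.259]
wrist_force: [0.0, 0.5, -1.4]
width: 0.0331
gripper_force: 99.6
```

Request:
jog_arm(offset=[[0,0,0.01],[-0.005,0,0.03],[-0.01,0,0.05],[-0.015,0,0.065],[-0.02,0,0.08],[-0.02,0,0.09],[-0.02,0,0.095],[-0.02,0,0.095]], angular=[[0.002,-0.01,0],[0.004,-0.025,0],[0.007,-0.04,0],[0.01,-0.055,0],[0.012,-0.07,0],[0.014,-0.085,0],[0.017,-0.1,0],[0.017,-0.1,0]], claw=[0.02,0.02,0.02,0.02,0.02,0.02,0.02,0.02])

```text
t: 17.62
eef_pos: [0.5789, -0.0293, 0.1709]
eef_rot: [-0.08, 0.948, 0.026, 0.308]
wrist_force: [-0.4, 0.1, -2.2]
width: 0.0326
gripper_force: 99.7
```

```bash
python3 -c "
from h import *
p,d=tip();place(0,.2,elev=5);c,im=snap('top','t9')
blobs('',c,im); print(proj(c,p-.06*d))
print(im[175:190,295:320].mean((0,1)), cv2.imread('pics/top0.png')[175:190,295:320].mean((0,1)))"
```

```text
tip [ 0.7132 -0.0067  0.201 ] psi 9.5 elev 6.0
t 17.62 off [-0.0959  0.3109  0.0013] rot [-0.01   0.014  0.835] deg 47.8 tcp [0.483 0.282 0.172] q [-0.34  0.09 -0.84  0.08  0.29 -0.42] F [-0.4  0.1 -2.2] w 0.0326
blob 2660.5 [428. -59.] [178. 192.] 83.9
blob 935.0 [558. -37.] [ 98. 152.] 11.0
blob 190.5 [603. 281.] [90. 53.] 25.2
blob 154.5 [643. 155.] [74. 24.] 4.0
blob 124.0 [692. -42.] [83. 26.] 0.1
[[305.07929256 175.35416919]]
[ 43.504       72.81066667 110.86666667] [ 39.15733333  66.95733333 102.96      ]
```

```bash
cat >> h.py <<'E'
def carried(p,d):
    """dark blob at the ring's place on the rod, scene camera"""
    c,im=snap('scene','sc%d'%(readout.observe()['t']*100)); u,v=proj(c,p-.065*d-[0,0,.01])[0]; x0,y0=int(u)-30,int(v)-30
    g=cv2.cvtColor(im[y0:y0+60,x0:x0+60],cv2.COLOR_BGR2HSV); m=((g[...,2]<110)&(g[...,1]>90)).astype(np.uint8)
    k=max(cv2.findContours(m,cv2.RETR_EXTERNAL,cv2.CHAIN_APPROX_NONE)[0],key=cv2.contourArea); print('carried: expected',round(u),round(v),'blob',np.round(k[:,0].mean(0)+[x0,y0]),cv2.contourArea(k))
E
python3 -c "
from h import *
carried(*tip())"
```

```text
tip [ 0.7129 -0.0067  0.1997] psi 9.5 elev 5.8
carried: expected 329 181 blob [328. 183.] 783.5
```

Ring B is on the rod. I'll carry it to the middle slot.

Request:
jog_arm(offset=[[-0.004,0.01,0],[-0.01,0.025,0],[-0.017,0.045,0],[-0.025,0.07,0],[-0.033,0.095,0],[-0.04,0.12,0],[-0.048,0.145,0],[-0.056,0.17,0]], angular=[[0,0,0.03],[0,0,0.07],[0,0,0.13],[0,0,0.19],[0,0,0.26],[0,0,0.32],[0,0,0.39],[0,0,0.45]], claw=[0.02,0.02,0.02,0.02,0.02,0.02,0.02,0.02])

```text
t: 18.38
eef_pos: [0.5211, 0.1431, 0.1692]
eef_rot: [-0.292, 0.906, 0.095, 0.293]
wrist_force: [0.1, 0.6, -1.9]
width: 0.0334
gripper_force: 99.6
```

Request:
jog_arm(offset=[[-0.007,0.025,0],[-0.014,0.05,0],[-0.021,0.075,0],[-0.028,0.1,0],[-0.034,0.12,0],[-0.038,0.135,0],[-0.04,0.141,0],[-0.04,0.141,0]], angular=[[0,0,0.07],[0,0,0.14],[0,0,0.21],[0,0.005,0.27],[-0.005,0.01,0.32],[-0.01,0.014,0.36],[-0.01,0.014,0.385],[-0.01,0.014,0.385]], claw=[0.02,0.02,0.02,0.02,0.02,0.02,0.02,0.02])

```text
t: 19.05
eef_pos: [0.4816, 0.2834, 0.1693]
eef_rot: [-0.46, 0.836, 0.147, 0.262]
wrist_force: [0.1, -0.3, -1.0]
width: 0.0326
gripper_force: 99.6
```

```bash
python3 -c "
from h import *
carried(*tip());place(0,.056);place(0,.043)"
```

```text
tip [0.5549 0.3988 0.1967] psi 57.6 elev 4.8
carried: expected 510 218 blob [515. 223.] 1317.5
t 19.1 off [-0.     -0.0024 -0.129 ] rot [-0.073  0.041 -0.002] deg 4.8 tcp [0.482 0.28  0.04 ] q [ 0.13  0.11 -0.77  0.27  0.46 -0.77] F [-0.3  0.4 -1. ] w 0.0329
t 19.1 off [-0.     -0.0024 -0.142 ] rot [-0.073  0.041 -0.002] deg 4.8 tcp [0.482 0.28  0.027] q [ 0.13  0.11 -0.77  0.27  0.46 -0.77] F [-0.3  0.4 -1. ] w 0.0329
```

Request:
jog_arm(offset=[[0,-0.002,-0.02],[0,-0.002,-0.04],[0,-0.002,-0.06],[0,-0.002,-0.08],[0,-0.002,-0.1],[0,-0.002,-0.115],[0,-0.002,-0.125],[0,-0.002,-0.129]], angular=[[0,0,0],[0,0,0],[-0.02,0.01,0],[-0.03,0.02,0],[-0.045,0.03,0],[-0.06,0.035,0],[-0.073,0.041,0],[-0.073,0.041,0]], claw=[0.02,0.02,0.02,0.02,0.02,0.02,0.02,0.02])

```text
t: 19.77
eef_pos: [0.4822, 0.2794, 0.0395]
eef_rot: [-0.464, 0.847, 0.125, 0.227]
wrist_force: [-0.1, -0.6, -1.4]
width: 0.033
gripper_force: 99.6
```

Request:
jog_arm(offset=[[0,0,-0.002],[0,0,-0.005],[0,0,-0.008],[0,0,-0.011],[0,0,-0.013],[0,0,-0.013],[0,0,-0.013],[0,0,-0.013]], angular=[[0,0,0],[0,0,0],[0,0,0],[0,0,0],[0,0,0],[0,0,0],[0,0,0],[0,0,0]], claw=[0.02,0.02,0.02,0.02,0.02,0.02,0.02,0.02])

```text
t: 20.43
eef_pos: [0.4828, 0.28, 0.028]
eef_rot: [-0.464, 0.847, 0.125, 0.228]
wrist_force: [-0.2, -0.1, -0.8]
width: 0.0328
gripper_force: 99.6
```

```bash
python3 -c "
from h import *
carried(*tip());place(0,.043,s=-.06)"
```

```text
tip [0.5575 0.3966 0.0439] psi 57.3 elev 0.1
carried: expected 487 265 blob [477. 268.] 1598.0
t 20.48 off [-0.0685 -0.1051 -0.0008] rot [-0.     0.002 -0.   ] deg 0.1 tcp [0.414 0.175 0.027] q [ 0.17  0.39 -0.87 -0.07  0.38 -0.76] F [ 0.5  0.1 -1.4] w 0.0327
```

Request:
jog_arm(offset=[[-0.005,-0.008,-0.001],[-0.013,-0.02,-0.001],[-0.022,-0.034,-0.001],[-0.033,-0.05,-0.001],[-0.044,-0.067,-0.001],[-0.055,-0.084,-0.001],[-0.065,-0.1,-0.001],[-0.07,-0.107,-0.001]], angular=[[0,0,0],[0,0,0],[0,0,0],[0,0,0],[0,0,0],[0,0,0],[0,0,0],[0,0,0]], claw=[0.02,0.02,0.02,0.02,0.02,0.02,0.02,0.02])

```text
t: 21.15
eef_pos: [0.4109, 0.1715, 0.0266]
eef_rot: [-0.464, 0.847, 0.125, 0.228]
wrist_force: [-0.6, -0.0, -0.5]
width: 0.0333
gripper_force: 99.6
```

Request:
jog_arm(offset=[[0,0,0],[0,0,0.02],[0,0,0.04],[0,0,0.06],[0,0,0.09],[0,0,0.12],[0,0,0.14],[0,0,0.15]], angular=[[0,0,0],[0,0,0],[0,0,0],[0,0,0],[0,0,0],[0,0,0],[0,0,0],[0,0,0]], claw=[0.02,0.02,0.02,0.02,0.02,0.02,0.02,0.02])

```text
t: 21.82
eef_pos: [0.4141, 0.1732, 0.1799]
eef_rot: [-0.465, 0.846, 0.123, 0.23]
wrist_force: [1.0, 0.2, -1.2]
width: 0.0331
gripper_force: 99.7
```

```bash
python3 -c "
from h import *
tip();pinto([.41+.1161,.02-.0754,.2],-33)
c,im=snap('top','t11');blobs('',c,im)"
```

```text
tip [0.4887 0.2899 0.1962] psi 57.3 elev 0.2
t 21.82 off [-0.0043 -0.1533  0.0043] rot [ 0.005  0.005 -1.577] deg 90.3 tcp [0.41  0.02  0.184] q [-0.11 -0.05 -0.84  0.53  0.47 -1.06] F [ 1.   0.2 -1.2] w 0.0331
blob 1727.5 [404. 108.] [225. 123.] 90.0
blob 178.5 [541. 334.] [83. 33.] 53.9
blob 200.0 [602. 281.] [93. 54.] 24.5
blob 156.0 [642. 156.] [28. 76.] 89.3
```

Request:
jog_arm(offset=[[0,-0.01,0],[0,-0.02,0],[0,-0.03,0],[0,-0.04,0],[0,-0.05,0],[0,-0.06,0],[0,-0.07,0],[0,-0.08,0]], angular=[[0,0,-0.1],[0,0,-0.2],[0,0,-0.3],[0,0,-0.4],[0,0,-0.5],[0,0,-0.6],[0,0,-0.7],[0,0,-0.8]], claw=[0.02,0.02,0.02,0.02,0.02,0.02,0.02,0.02])

```text
t: 22.53
eef_pos: [0.4121, 0.0926, 0.1762]
eef_rot: [-0.095, 0.961, 0.026, 0.259]
wrist_force: [-0.2, -0.6, -1.0]
width: 0.0329
gripper_force: 99.8
```

Request:
jog_arm(offset=[[0,-0.01,0],[0,-0.02,0],[0,-0.03,0],[0,-0.04,0],[0,-0.05,0],[0,-0.06,0.004],[0,-0.07,0.004],[0,-0.073,0.004]], angular=[[0,0,-0.1],[0,0,-0.2],[0,0,-0.3],[0,0,-0.4],[0,0,-0.5],[0,0,-0.6],[0,0,-0.7],[0,0,-0.78]], claw=[0.02,0.02,0.02,0.02,0.02,0.02,0.02,0.02])

```text
t: 23.2
eef_pos: [0.4125, 0.0196, 0.1804]
eef_rot: [0.277, 0.925, -0.075, 0.249]
wrist_force: [0.7, -0.2, -0.4]
width: 0.0327
gripper_force: 99.8
```

```bash
python3 -c "
from h import *
tip();c,im=snap('wrist','w12');c2,im2=snap('top','t12')
print(proj(c,[[.645,.16,.03]]))
u,v=proj(c,[[.62,.16,.03]])[0].astype(int); x0=min(max(u-75,0),490);y0=min(max(v-75,0),250)
print('crop origin',x0,y0); a=cv2.resize(im[y0:y0+150,x0:x0+150],(600,600),interpolation=cv2.INTER_CUBIC)
b=np.zeros((600,200,3),np.uint8); t=cv2.resize(im2[170:295,130:280],(200,167)); b[:167]=t; b[180:305]=cv2.resize(im,(200,125))
cv2.imwrite('pics/v12.png',np.hstack([a,b]))"
```

```text
tip [ 0.5281 -0.0568  0.1964] psi -33.5 elev 0.1
[[545.19957084 192.80653203]]
crop origin 467 104
```

View pics/v12.png

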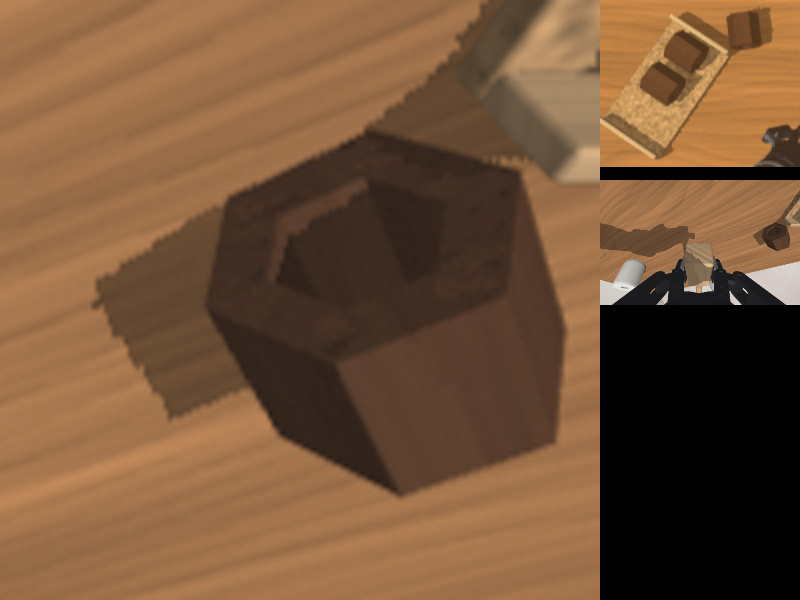

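Ring A's top flat is at crop (338,362), (505,297), (555,442), (402,495), with its bottom edge at (372,133)–(228,197). In the top inset both placed rings sit on the board, with A just outside the near-right rail corner.

```bash
python3 -c "
from h import *
c=pickle.load(open('pics/w12.pkl','rb'))
flat(c,[[338,362],[505,297],[555,442],[402,495]],[467,104],4)
print(onz(c,np.array([[372,133],[228,197]])/4+[467,104],0)[:,:2])"
```

```text
centre [0.6386 0.1778] yaw 7.8 len 0.0694 wid [0.0336 0.0342]
[[0.60346617 0.19012448]
 [0.60671827 0.15621044]]
```

```bash
sed -i 's/A=(.656,.0925,8.5)/A=(.639,.1775,7.)/' h.py; python3 -c "
from h import *
thread('A',-.065,.12)"
```

```text
t 23.3 off [ 0.0239  0.132  -0.076 ] rot [0.001 0.    0.702] deg 40.2 tcp [0.437 0.153 0.104] q [ 0.13 -0.14 -0.94  0.36 -0.33  0.64] F [-0.4  0.1 -0.3] w 0.0331
```

Request:
jog_arm(offset=[[0.003,0.02,-0.005],[0.006,0.04,-0.015],[0.01,0.06,-0.03],[0.014,0.08,-0.04],[0.018,0.1,-0.055],[0.022,0.12,-0.07],[0.024,0.132,-0.076],[0.024,0.132,-0.076]], angular=[[0,0,0.1],[0,0,0.2],[0,0,0.3],[0,0,0.4],[0,0,0.5],[0,0,0.6],[0,0,0.7],[0,0,0.7]], claw=[0.02,0.02,0.02,0.02,0.02,0.02,0.02,0.02])

```text
t: 23.97
eef_pos: [0.4354, 0.1529, 0.1031]
eef_rot: [-0.063, 0.964, 0.016, 0.258]
wrist_force: [-0.6, -1.5, -0.4]
width: 0.0328
gripper_force: 99.7
```

```bash
python3 -c "
from h import *
thread('A',-.065,.03)"
```

```text
t 23.97 off [ 0.0016 -0.0003 -0.0888] rot [ 0.001 -0.001 -0.006] deg 0.4 tcp [0.437 0.153 0.014] q [ 0.21  0.03 -1.09 -0.07 -0.04  0.06] F [-0.6 -1.5 -0.4] w 0.0328
```

Request:
jog_arm(offset=[[0.001,0,-0.015],[0.001,0,-0.03],[0.001,0,-0.05],[0.001,0,-0.065],[0.001,0,-0.078],[0.001,0,-0.088],[0.001,0,-0.088],[0.001,0,-0.088]], angular=[[0,0,-0.003],[0,0,-0.003],[0,0,-0.003],[0,0,-0.003],[0,0,-0.003],[0,0,-0.003],[0,0,-0.003],[0,0,-0.003]], claw=[0.02,0.02,0.02,0.02,0.02,0.02,0.02,0.02])

```text
t: 24.63
eef_pos: [0.4372, 0.1516, 0.0167]
eef_rot: [-0.058, 0.964, 0.015, 0.259]
wrist_force: [-0.7, 0.4, -0.6]
width: 0.0323
gripper_force: 99.7
```

```bash
python3 -c "
from h import *
p,d=tip();thread('A',.06,.03);c2,im2=snap('top','t13');print(proj(c2,p))
d=cv2.absdiff(im2,cv2.imread('pics/t12.png')).max(2);print('changed A',(d[165:205,225:268]>40).sum())"
```

```text
tip [0.5748 0.1678 0.0324] psi 6.7 elev -0.0
t 24.63 off [ 0.1239  0.0162 -0.0024] rot [0.001 0.    0.006] deg 0.3 tcp [0.561 0.168 0.014] q [ 0.21  0.32 -1.2  -0.47 -0.05  0.08] F [-0.7  0.4 -0.6] w 0.0323
[[240.85145339 215.48246437]]
changed A 0
```

Request:
jog_arm(offset=[[0.017,0.002,-0.001],[0.035,0.004,-0.001],[0.053,0.007,-0.001],[0.071,0.009,-0.001],[0.09,0.0115,-0.001],[0.108,0.014,-0.001],[0.124,0.016,-0.001],[0.124,0.016,-0.001]], angular=[[0,0,0.005],[0,0,0.005],[0,0,0.005],[0,0,0.005],[0,0,0.005],[0,0,0.005],[0,0,0.005],[0,0,0.005]], claw=[0.02,0.02,0.02,0.02,0.02,0.02,0.02,0.02])

```text
t: 25.35
eef_pos: [0.5665, 0.1684, 0.0188]
eef_rot: [-0.06, 0.963, 0.016, 0.263]
wrist_force: [0.6, -0.2, 0.3]
width: 0.0331
gripper_force: 99.7
```

Request:
jog_arm(offset=[[0,0,0.004],[0,0,0.008],[0,0,0.014],[0,0,0.022],[0,0,0.03],[0,0,0.04],[0,0,0.05],[0,0,0.06]], angular=[[0,0,0],[0,0,0],[0,0,0],[0,0,0],[0,0,0],[0,0,0],[0,0,0],[0,0,0]], claw=[0.02,0.02,0.02,0.02,0.02,0.02,0.02,0.02])

```text
t: 26.02
eef_pos: [0.5605, 0.1678, 0.0766]
eef_rot: [-0.06, 0.964, 0.016, 0.259]
wrist_force: [0.7, -0.1, -2.3]
width: 0.033
gripper_force: 99.6
```

Request:
jog_arm(offset=[[0,0,0.01],[0,0,0.03],[0,0,0.05],[0,0,0.065],[0,0,0.08],[0,0,0.09],[0,0,0.1],[0,0,0.1]], angular=[[0.001,-0.01,0],[0.003,-0.025,0],[0.005,-0.04,0],[0.007,-0.055,0],[0.008,-0.07,0],[0.01,-0.085,0],[0.012,-0.1,0],[0.012,-0.1,0]], claw=[0.02,0.02,0.02,0.02,0.02,0.02,0.02,0.02])

```text
t: 26.68
eef_pos: [0.5616, 0.168, 0.1775]
eef_rot: [-0.06, 0.949, 0.019, 0.309]
wrist_force: [0.7, 1.0, -1.4]
width: 0.0328
gripper_force: 99.7
```

```bash
python3 -c "
from h import *
carried(*tip());place(-1,.2,elev=5)"
```

```text
tip [0.6967 0.1848 0.2076] psi 7.0 elev 6.0
carried: expected 411 211 blob [409. 213.] 995.5
t 26.73 off [-0.1458  0.1569 -0.0042] rot [-0.008  0.014  0.878] deg 50.3 tcp [0.416 0.325 0.172] q [ 0.19  0.08 -0.84  0.02 -0.04  0.05] F [-0.2 -0.1 -2.2] w 0.0327
```

Request:
jog_arm(offset=[[-0.007,0.007,0],[-0.017,0.018,0],[-0.03,0.032,0],[-0.044,0.047,0],[-0.058,0.062,0],[-0.072,0.077,0],[-0.086,0.092,0],[-0.1,0.107,0]], angular=[[0,0,0.04],[0,0,0.1],[0,0,0.18],[0,0,0.26],[0,0,0.35],[0,0,0.43],[0,0,0.52],[0,0,0.6]], claw=[0.02,0.02,0.02,0.02,0.02,0.02,0.02,0.02])

```text
t: 27.4
eef_pos: [0.4603, 0.2752, 0.1747]
eef_rot: [-0.339, 0.889, 0.109, 0.287]
wrist_force: [-0.2, 0.1, -2.6]
width: 0.0329
gripper_force: 99.6
```

Request:
jog_arm(offset=[[-0.013,0.014,0],[-0.026,0.028,-0.002],[-0.038,0.042,-0.004],[-0.046,0.05,-0.004],[-0.046,0.05,-0.004],[-0.046,0.05,-0.004],[-0.046,0.05,-0.004],[-0.046,0.05,-0.004]], angular=[[0,0,0.08],[0,0.005,0.16],[-0.004,0.01,0.23],[-0.008,0.014,0.278],[-0.008,0.014,0.278],[-0.008,0.014,0.278],[-0.008,0.014,0.278],[-0.008,0.014,0.278]], claw=[0.02,0.02,0.02,0.02,0.02,0.02,0.02,0.02])

```text
t: 28.07
eef_pos: [0.4159, 0.3245, 0.1715]
eef_rot: [-0.457, 0.837, 0.146, 0.263]
wrist_force: [0.5, -0.3, -1.5]
width: 0.0328
gripper_force: 99.7
```

```bash
python3 -c "
from h import *
carried(*tip());place(-1,.056);place(-1,.043)
# where did ring B land? top flat from the top view (z=.072)
c,im=snap('top','t14'); g=cv2.cvtColor(im,cv2.COLOR_BGR2HSV); m=((g[...,2]<135)&(g[...,1]>100)&(g[...,0]<14)).astype(np.uint8); m[:,:130]=0;m[:,240:]=0;m[:178]=0;m[290:]=0
for q in cv2.findContours(m,cv2.RETR_EXTERNAL,cv2.CHAIN_APPROX_NONE)[0]:
    if cv2.contourArea(q)>80:
        r=cv2.minAreaRect((onz(c,q[:,0,:],.05)[:,:2]*1000).astype(np.float32)); print(np.round(r[0]),np.round(r[1]),r[2],cv2.contourArea(q))
a=np.radians(57.3);print('slots',[(BC+k*.08*np.array([np.sin(a),-np.cos(a)])).round(3) for k in (-1,0,1)])"
```

```text
tip [0.4899 0.4394 0.1992] psi 57.2 elev 4.9
carried: expected 540 208 blob [547. 218.] 1431.5
t 28.12 off [-0.0013 -0.0013 -0.1314] rot [-0.075  0.043  0.002] deg 5.0 tcp [0.415 0.323 0.04 ] q [ 0.28  0.02 -0.88  0.19  0.39 -0.62] F [ 0.1 -0.7 -2.7] w 0.0329
t 28.12 off [-0.0013 -0.0013 -0.1444] rot [-0.075  0.043  0.002] deg 5.0 tcp [0.415 0.323 0.027] q [ 0.28  0.02 -0.88  0.19  0.39 -0.62] F [ 0.1 -0.7 -2.7] w 0.0329
[383. 264.] [128.  27.] 89.98609161376953 228.5
[472. 436.] [91. 72.] 59.24386215209961 516.0
[523. 351.] [74. 53.] 56.3017692565918 243.0
[592. 299.] [83. 65.] 56.92005920410156 412.5
slots [array([0.454, 0.385]), array([0.522, 0.342]), array([0.589, 0.299])]
```

Rings B and C sit in their slots. Lowering A.

Request:
jog_arm(offset=[[-0.001,-0.001,-0.02],[-0.001,-0.001,-0.04],[-0.001,-0.001,-0.06],[-0.001,-0.001,-0.08],[-0.001,-0.001,-0.1],[-0.001,-0.001,-0.115],[-0.001,-0.001,-0.125],[-0.001,-0.001,-0.131]], angular=[[0,0,0],[0,0,0],[-0.02,0.01,0],[-0.03,0.02,0],[-0.045,0.03,0],[-0.06,0.035,0],[-0.075,0.043,0],[-0.075,0.043,0]], claw=[0.02,0.02,0.02,0.02,0.02,0.02,0.02,0.02])

```text
t: 28.83
eef_pos: [0.4149, 0.324, 0.04]
eef_rot: [-0.464, 0.847, 0.124, 0.227]
wrist_force: [-0.3, 0.1, -0.1]
width: 0.0328
gripper_force: 99.8
```

Request:
jog_arm(offset=[[0,0,-0.002],[0,0,-0.005],[0,0,-0.008],[0,0,-0.011],[0,0,-0.013],[0,0,-0.013],[0,0,-0.013],[0,0,-0.013]], angular=[[0,0,0],[0,0,0],[0,0,0],[0,0,0],[0,0,0],[0,0,0],[0,0,0],[0,0,0]], claw=[0.02,0.02,0.02,0.02,0.02,0.02,0.02,0.02])

```text
t: 29.5
eef_pos: [0.4147, 0.324, 0.028]
eef_rot: [-0.464, 0.847, 0.125, 0.228]
wrist_force: [0.1, -0.3, -0.8]
width: 0.0329
gripper_force: 100.0
```

```bash
python3 -c "
from h import *
carried(*tip());place(-1,.043,s=-.06)"
```

```text
tip [0.4895 0.4406 0.0438] psi 57.3 elev 0.0
carried: expected 515 255 blob [510. 261.] 1673.5
t 29.55 off [-0.0678 -0.1059 -0.0008] rot [-0.     0.001  0.   ] deg 0.0 tcp [0.347 0.218 0.027] q [ 0.32  0.34 -0.99 -0.19  0.32 -0.61] F [-0.2  0.2 -1.2] w 0.0329
```

Request:
jog_arm(offset=[[-0.005,-0.008,-0.001],[-0.013,-0.02,-0.001],[-0.022,-0.034,-0.001],[-0.033,-0.05,-0.001],[-0.044,-0.067,-0.001],[-0.055,-0.084,-0.001],[-0.065,-0.1,-0.001],[-0.07,-0.107,-0.001]], angular=[[0,0,0],[0,0,0],[0,0,0],[0,0,0],[0,0,0],[0,0,0],[0,0,0],[0,0,0]], claw=[0.02,0.02,0.02,0.02,0.02,0.02,0.02,0.02])

```text
t: 30.22
eef_pos: [0.3425, 0.2156, 0.0265]
eef_rot: [-0.464, 0.847, 0.125, 0.227]
wrist_force: [-0.0, 0.5, -0.5]
width: 0.033
gripper_force: 100.0
```

```bash
python3 -c "
from h import *
tip();place(-1,.2,s=-.06)
go([.42,-.25,.30],frame(95,115))"
```

```text
tip [0.4173 0.3322 0.0421] psi 57.2 elev -0.0
t 30.22 off [0.0046 0.0025 0.1577] rot [ 0.    -0.001  0.001] deg 0.1 tcp [0.347 0.218 0.184] q [ 0.02  0.22 -1.22 -0.18  0.43 -0.91] F [-0.   0.5 -0.5] w 0.033
t 30.22 off [ 0.0782 -0.4734  0.2566] rot [ 0.0263  0.1123 -2.4833] q [ 0.02  0.22 -1.22 -0.18  0.43 -0.91] w 0.033
```

Request:
jog_arm(offset=[[0,0,0.01],[0,0,0.03],[0,0,0.06],[0,0,0.09],[0.01,0,0.12],[0.02,-0.01,0.14],[0.03,-0.02,0.16],[0.04,-0.04,0.18]], angular=[[0,0,0],[0,0,0],[0,0,0],[0,0,0],[0,0,-0.05],[0,0,-0.12],[0,0,-0.2],[0,0,-0.3]], claw=[0.02,0.02,0.02,0.02,0.02,0.02,0.02,0.02])

```text
t: 30.88
eef_pos: [0.3845, 0.1768, 0.208]
eef_rot: [-0.331, 0.907, 0.089, 0.244]
wrist_force: [-0.3, -0.7, -1.6]
width: 0.033
gripper_force: 100.1
```

```bash
python3 -c "
from h import *
tip();pinto([.53,-.15,.22],-33)"
```

```text
tip [0.4906 0.2658 0.2239] psi 40.0 elev 0.1
t 30.88 off [ 0.0292 -0.2514 -0.0037] rot [ 0.     0.002 -1.273] deg 73.0 tcp [ 0.414 -0.075  0.204] q [-0.   -0.25 -0.93  0.48  0.33 -0.63] F [-0.3 -0.7 -1.6] w 0.033
```

Request:
jog_arm(offset=[[0.003,-0.025,0],[0.006,-0.05,0],[0.009,-0.075,0],[0.012,-0.1,0],[0.016,-0.125,0],[0.019,-0.15,0],[0.022,-0.175,0],[0.025,-0.2,0]], angular=[[0,0,-0.12],[0,0,-0.24],[0,0,-0.36],[0,0,-0.48],[0,0,-0.6],[0,0,-0.72],[0,0,-0.84],[0,0,-0.96]], claw=[0.02,0.02,0.02,0.02,0.02,0.02,0.02,0.02])

```text
t: 31.55
eef_pos: [0.4086, -0.0243, 0.2063]
eef_rot: [0.127, 0.957, -0.034, 0.257]
wrist_force: [0.6, -0.2, -0.9]
width: 0.0331
gripper_force: 100.1
```

```bash
python3 -c "
from h import *
tip();go([.43,-.29,.32],frame(95,105));go([.507,-.4365,.158+.16],RH)"
```

```text
tip [ 0.5423 -0.0606  0.2221] psi -15.2 elev 0.0
t 31.55 off [ 0.0219 -0.2705  0.0956] rot [ 0.215   0.1799 -1.2127] q [-0.22 -0.31 -0.98  0.38 -0.02  0.04] w 0.0331
t 31.55 off [ 0.1125 -0.4041  0.1023] rot [ 1.8884  0.2436 -1.7576] q [-0.22 -0.31 -0.98  0.38 -0.02  0.04] w 0.0331
```

Request:
jog_arm(offset=[[0.002,-0.025,0.02],[0.004,-0.05,0.04],[0.006,-0.075,0.06],[0.008,-0.1,0.075],[0.011,-0.13,0.085],[0.014,-0.16,0.095],[0.016,-0.19,0.095],[0.018,-0.22,0.095]], angular=[[0.02,0.02,-0.12],[0.04,0.035,-0.24],[0.064,0.054,-0.36],[0.085,0.07,-0.48],[0.106,0.09,-0.6],[0.127,0.107,-0.72],[0.15,0.125,-0.84],[0.17,0.143,-0.96]], claw=[0.02,0.02,0.02,0.02,0.02,0.02,0.02,0.02])

```text
t: 32.22
eef_pos: [0.4272, -0.2445, 0.3022]
eef_rot: [0.572, 0.806, -0.078, 0.135]
wrist_force: [0.4, 0.4, -0.7]
width: 0.0328
gripper_force: 100.1
```

```bash
python3 -c "
from h import *
tip();go([.45,-.36,.33],frame(50,80));go([.507,-.4365,.158+.16],RH)"
```

```text
tip [ 0.4738 -0.3752  0.2884] psi -70.3 elev -12.2
t 32.22 off [ 0.0249 -0.113   0.0094] rot [ 0.5061 -0.062  -1.0108] q [-0.56 -0.01 -0.37  0.94 -0.17  0.66] w 0.0328
t 32.22 off [ 0.0938 -0.1839  0.0065] rot [ 1.3718 -0.4816 -1.1351] q [-0.56 -0.01 -0.37  0.94 -0.17  0.66] w 0.0328
```

Request:
jog_arm(offset=[[0.003,-0.014,0.001],[0.006,-0.028,0.002],[0.009,-0.042,0.003],[0.012,-0.056,0.005],[0.015,-0.07,0.006],[0.018,-0.084,0.007],[0.021,-0.098,0.008],[0.024,-0.11,0.009]], angular=[[0.054,-0.007,-0.11],[0.11,-0.013,-0.22],[0.165,-0.02,-0.33],[0.22,-0.027,-0.44],[0.275,-0.034,-0.55],[0.33,-0.04,-0.66],[0.385,-0.047,-0.77],[0.44,-0.054,-0.88]], claw=[0.02,0.02,0.02,0.02,0.02,0.02,0.02,0.02])

```text
t: 32.88
eef_pos: [0.4513, -0.354, 0.3104]
eef_rot: [0.874, 0.481, 0.06, -0.014]
wrist_force: [-0.4, 0.8, -1.0]
width: 0.0327
gripper_force: 100.0
```

```bash
python3 -c "
from h import *
tip();go([.507,-.4365,.158+.16],RH)"
```

```text
tip [ 0.3884 -0.4566  0.2399] psi -121.3 elev -36.9
t 32.88 off [ 0.0698 -0.0744 -0.0018] rot [ 0.6668 -0.6561 -0.4296] q [-0.86  0.35  0.13  1.36  0.12  1.27] w 0.0327
```

Request:
jog_arm(offset=[[0.01,-0.01,0.02],[0.02,-0.02,0.02],[0.03,-0.03,0.02],[0.04,-0.04,0.02],[0.05,-0.05,0.02],[0.06,-0.06,0.015],[0.065,-0.07,0.01],[0.07,-0.074,0.0]], angular=[[0.08,-0.08,-0.05],[0.16,-0.16,-0.1],[0.24,-0.24,-0.155],[0.32,-0.32,-0.21],[0.41,-0.4,-0.26],[0.49,-0.48,-0.315],[0.57,-0.56,-0.37],[0.65,-0.64,-0.42]], claw=[0.02,0.02,0.02,0.02,0.02,0.02,0.02,0.02])

```text
t: 33.55
eef_pos: [0.5212, -0.4295, 0.3115]
eef_rot: [0.841, 0.234, 0.473, -0.121]
wrist_force: [0.1, -0.6, -1.6]
width: 0.0329
gripper_force: 100.0
```

Request:
jog_arm(offset=[[0,0,0],[0,0,0],[0,0,0],[0,0,0],[0,0,0],[0,0,0],[0,0,0],[0,0,0]], angular=[[0.017,-0.016,-0.01],[0.017,-0.016,-0.01],[0.017,-0.016,-0.01],[0.017,-0.016,-0.01],[0.017,-0.016,-0.01],[0.017,-0.016,-0.01],[0.017,-0.016,-0.01],[0.017,-0.016,-0.01]], claw=[0.02,0.02,0.02,0.02,0.02,0.02,0.02,0.02])

```text
t: 34.22
eef_pos: [0.522, -0.4268, 0.3114]
eef_rot: [0.838, 0.229, 0.479, -0.125]
wrist_force: [0.0, 0.1, -0.5]
width: 0.0328
gripper_force: 100.0
```

```bash
python3 -c "
from h import *
p,d=tip();s=readout.observe();print('to home',np.round(H['eef_pos']-s['eef_pos'],4),'rot',np.round((RH*Rn.from_quat(s['eef_rot']).inv()).as_rotvec(),3))
# is the seen rod where the model says? birch pixels in the scene view around the rod
c,im=snap('scene','s20');u=proj(c,[p,p-.11*d,p-.055*d]);print(u.round(1).tolist())
g=cv2.cvtColor(im,cv2.COLOR_BGR2HSV)
for t in (.01,.03,.05,.07,.09):
    x,y=proj(c,p-t*d)[0]; y=int(round(y)); row=im[y,int(x)-9:int(x)+10].astype(int); print(round(x,1),y,row[:,2].tolist())"
```

```text
tip [ 0.5078 -0.4365  0.173 ] psi -111.5 elev -89.3
to home [-0.0014 -0.0017 -0.1628] rot [ 0.012 -0.005 -0.006]
[[243.7, 106.9], [238.5, 70.8], [241.2, 89.5]]
243.2 104 [199, 199, 200, 202, 203, 201, 190, 163, 138, 136, 140, 152, 187, 207, 211, 214, 213, 213, 213]
242.3 98 [210, 211, 206, 199, 193, 189, 175, 148, 130, 135, 149, 149, 133, 121, 121, 121, 118, 117, 118]
241.4 91 [120, 120, 119, 118, 117, 118, 117, 120, 124, 136, 150, 147, 127, 116, 112, 111, 110, 110, 112]
240.4 85 [146, 149, 152, 154, 155, 155, 152, 137, 132, 136, 150, 156, 145, 127, 118, 114, 111, 109, 106]
239.5 78 [153, 152, 155, 155, 155, 146, 127, 113, 111, 112, 119, 127, 126, 115, 108, 106, 106, 107, 107]
```

The rod in the scene view matches the model to within a pixel. Inserting it into the holder.

Request:
jog_arm(offset=[[-0.001,-0.001,-0.005],[-0.001,-0.002,-0.015],[-0.001,-0.002,-0.03],[-0.001,-0.002,-0.045],[-0.001,-0.002,-0.06],[-0.001,-0.002,-0.075],[-0.001,-0.002,-0.085],[-0.001,-0.002,-0.09]], angular=[[0.011,-0.005,-0.006],[0.011,-0.005,-0.006],[0.011,-0.005,-0.006],[0.011,-0.005,-0.006],[0.011,-0.005,-0.006],[0.011,-0.005,-0.006],[0.011,-0.005,-0.006],[0.011,-0.005,-0.006]], claw=[0.02,0.02,0.02,0.02,0.02,0.02,0.02,0.02])

```text
t: 34.93
eef_pos: [0.5203, -0.4285, 0.2185]
eef_rot: [0.837, 0.223, 0.483, -0.129]
wrist_force: [-0.9, 0.3, -1.4]
width: 0.033
gripper_force: 100.0
```

```bash
cat >> h.py <<'E'
def tohome():
    s=readout.observe();print('to home',np.round(H['eef_pos']-s['eef_pos'],4),'rot',np.round((RH*Rn.from_quat(s['eef_rot']).inv()).as_rotvec(),3),'F',s['wrist_force'].round(1),'M',s['moment'].round(2))
E
python3 -c "
from h import *
tip();tohome()"
```

```text
tip [ 0.5065 -0.436   0.0799] psi 104.8 elev -89.8
to home [ 0.0003  0.     -0.07  ] rot [-0.003 -0.001  0.001] F [-0.9  0.3 -1.4] M [-0.55  0.83  0.04]
```

Request:
jog_arm(offset=[[0,0,-0.012],[0,0,-0.025],[0,0,-0.038],[0,0,-0.05],[0,0,-0.058],[0,0,-0.063],[0,0,-0.066],[0,0,-0.068]], angular=[[-0.003,0,0],[-0.003,0,0],[-0.003,0,0],[-0.003,0,0],[-0.003,0,0],[-0.003,0,0],[-0.003,0,0],[-0.003,0,0]], claw=[0.02,0.02,0.02,0.02,0.02,0.02,0.02,0.02])

```text
t: 35.6
eef_pos: [0.5207, -0.4292, 0.1527]
eef_rot: [0.837, 0.225, 0.483, -0.127]
wrist_force: [-0.6, -0.0, -1.1]
width: 0.0327
gripper_force: 100.0
```

Request:
jog_arm(offset=[[0,0,-0.001],[0,0,-0.0015],[0,0,-0.002],[0,0,-0.002],[0,0,-0.002],[0,0,-0.002],[0,0,-0.002],[0,0,-0.002]], angular=[[0,0,0],[0,0,0],[0,0,0],[0,0,0],[0,0,0],[0,0,0],[0,0,0],[0,0,0]], claw=[0.02,0.02,0.02,0.02,0.02,0.02,0.02,0.02])

```text
t: 36.27
eef_pos: [0.5207, -0.4291, 0.1509]
eef_rot: [0.837, 0.225, 0.483, -0.127]
wrist_force: [-0.7, -0.5, -0.5]
width: 0.0328
gripper_force: 100.0
```

```bash
python3 -c "
from h import *
tip();tohome()"
```

```text
tip [ 0.5072 -0.4374  0.0124] psi -80.2 elev -89.9
to home [-0.0001  0.0006 -0.0023] rot [0.002 0.    0.001] F [-0.7 -0.5 -0.5] M [-0.48  0.87  0.02]
```

Still no contact force and 2.3 mm to go, so I'll go down until it seats and then release.

Request:
jog_arm(offset=[[0,0,-0.001],[0,0,-0.0015],[0,0,-0.002],[0,0,-0.0023],[0,0,-0.0027],[0,0,-0.003],[0,0,-0.003],[0,0,-0.003]], angular=[[0,0,0],[0,0,0],[0,0,0],[0,0,0],[0,0,0],[0,0,0],[0,0,0],[0,0,0]], claw=[0.02,0.02,0.02,0.02,0.02,0.02,0.02,0.02])

```text
t: 36.93
eef_pos: [0.5207, -0.4291, 0.1485]
eef_rot: [0.837, 0.224, 0.483, -0.127]
wrist_force: [-3.5, 1.7, 6.3]
width: 0.033
gripper_force: 100.8
```

```bash
python3 -c "
from h import *
tohome()"
```

```text
to home [-0.0001  0.0006  0.    ] rot [0.002 0.001 0.002] F [-3.5  1.7  6.3] M [0.27 0.37 0.51]
```

Seated on the rim with 6 N at the original height. I'll release slowly and back out.

Request:
jog_arm(offset=[[0,0,0],[0,0,0],[0,0,0],[0,0,0],[0,0,0],[0,0,0],[0,0,0],[0,0,0]], angular=[[0,0,0],[0,0,0],[0,0,0],[0,0,0],[0,0,0],[0,0,0],[0,0,0],[0,0,0]], claw=[0.04,0.045,0.05,0.06,0.07,0.08,0.085,0.085])

```text
t: 37.6
eef_pos: [0.5207, -0.4291, 0.1478]
eef_rot: [0.837, 0.225, 0.483, -0.127]
wrist_force: [0.4, -0.6, 0.9]
width: 0.085
gripper_force: 0.0
```

Request:
jog_arm(offset=[[-0.007,-0.004,0.005],[-0.018,-0.011,0.012],[-0.034,-0.02,0.023],[-0.052,-0.03,0.035],[-0.071,-0.041,0.047],[-0.09,-0.052,0.06],[-0.09,-0.052,0.06],[-0.09,-0.052,0.06]], angular=[[0,0,0],[0,0,0],[0,0,0],[0,0,0],[0,0,0],[0,0,0],[0,0,0],[0,0,0]], claw=[0.085,0.085,0.085,0.085,0.085,0.085,0.085,0.085])

```text
t: 38.27
eef_pos: [0.43, -0.4823, 0.208]
eef_rot: [0.837, 0.224, 0.483, -0.126]
wrist_force: [0.0, 0.2, -0.3]
width: 0.0851
gripper_force: 0.0
```

```bash
python3 -c "
from h import *
s=readout.observe();print(s['eef_pos'],s['wrist_force'].round(1),s['width'])
c,im=snap('wrist','w21');c2,im2=snap('top','t21');c3,im3=snap('scene','s21')
# handle: top face should project where an upright homed handle is
print('handle top/base corners px (model)',proj(c,[[.507,-.4365,.19],[.507,-.4365,.12]]).round(0).tolist())
s0=cv2.imread('pics/scene0.png'); d=cv2.absdiff(im3,s0).max(2); n,l,st,ce=cv2.connectedComponentsWithStats((d>40).astype(np.uint8))
print('scene changes',[ (st[i].tolist()) for i in range(1,n) if st[i,4]>25])
d=cv2.absdiff(im2,cv2.imread('pics/top0.png')).max(2);print('jar change',(d[110:165,318:355]>40).sum(),'spoon',(d[150:195,396:460]>40).sum())
g=cv2.cvtColor(im2,cv2.COLOR_BGR2HSV); m=((g[...,2]<135)&(g[...,1]>100)&(g[...,0]<14)).astype(np.uint8); m[:,:130]=0;m[:,240:]=0;m[:178]=0;m[290:]=0
for q in cv2.findContours(m,cv2.RETR_EXTERNAL,cv2.CHAIN_APPROX_NONE)[0]:
    if cv2.contourArea(q)>80:
        r=cv2.minAreaRect((onz(c2,q[:,0,:],.05)[:,:2]*1000).astype(np.float32)); print(np.round(r[0]),np.round(r[1]),round(r[2],1),cv2.contourArea(q))
a=cv2.resize(im3[190:310,410:560],(450,360),interpolation=cv2.INTER_CUBIC)
b=cv2.resize(im2[170:295,125:240],(331,360),interpolation=cv2.INTER_CUBIC)
w=cv2.resize(im[100:300,180:480],(360,240)); h=cv2.resize(im3[80:180,200:300],(240,240),interpolation=cv2.INTER_CUBIC)
o=np.zeros((600,781,3),np.uint8);o[:360,:450]=a;o[:360,450:]=b;o[360:,:360]=w;o[360:,360:600]=h;cv2.imwrite('pics/final.png',o)"
```

```text
[ 0.43001956 -0.48230168  0.20800728] [ 0.   0.2 -0.3] 0.08506655253487089
handle top/base corners px (model) [[313.0, 162.0], [313.0, 221.0]]
scene changes [[231, 0, 31, 80, 1011], [264, 0, 49, 51, 1202], [356, 0, 72, 99, 3205], [423, 0, 71, 103, 2549], [296, 26, 18, 26, 195], [269, 51, 9, 20, 119], [265, 69, 6, 12, 47], [197, 96, 42, 16, 360], [236, 100, 114, 71, 1488], [225, 113, 14, 12, 94], [169, 114, 20, 9, 98], [164, 124, 43, 17, 401], [188, 142, 35, 16, 305], [376, 143, 21, 33, 255], [260, 182, 43, 30, 775], [294, 215, 47, 41, 1122], [92, 231, 16, 14, 112], [333, 231, 49, 43, 1306], [435, 239, 103, 56, 3246]]
jar change 0 spoon 0
[460. 391.] [83. 55.] 57.3 399.0
[526. 346.] [80. 66.] 60.5 404.0
[591. 299.] [83. 64.] 58.9 406.0
```

I've used all the picture views, so the final check is numeric. Three equal ring footprints sit in their slots, and the jar and spoon are unchanged. Last, I'll check the handle's seating edge and top against the upright homed model.

```bash
python3 -c "
from h import *
c=pickle.load(open('pics/w21.pkl','rb'));im=cv2.imread('pics/w21.png')
a=np.radians(30);h=np.array([np.cos(a),np.sin(a),0]);n=np.array([-h[1],h[0],0]);o=np.array([.507,-.4365,0])
P=[o+.017*(-h+s*n)+[0,0,z] for z in (.12,.19) for s in (1,-1)]
P+= [o+.017*(h+s*n)+[0,0,.19] for s in (1,-1)]
print('model: base L,R; top front L,R; top back L,R',proj(c,P).round(0).tolist())
g=cv2.cvtColor(im,cv2.COLOR_BGR2HSV); m=((g[...,1]>70)).astype(np.uint8)
x0=int(proj(c,[o+[0,0,.12]-.017*h])[0][0])
col=m[150:270,x0]; print('col',x0,'sat->white rows',[150+i for i in range(1,120) if col[i]!=col[i-1]])
for y in (190,205,215,225):
    r=m[y,240:390]; print('row',y,[240+i for i in range(1,150) if r[i]!=r[i-1]])"
```

```text
model: base L,R; top front L,R; top back L,R [[293.0, 237.0], [333.0, 237.0], [289.0, 178.0], [338.0, 178.0], [291.0, 147.0], [336.0, 147.0]]
col 313 sat->white rows [235]
row 190 [286, 292, 337, 341]
row 205 [267, 294, 336, 358]
row 215 [262, 294, 336, 364]
row 225 [259, 295, 335, 367]
```

The handle is upright with its base at the rim (row 235 against 237 in the model). Handing in.

```bash
python3 -c "
from rig import order
print(order.sign_off())"
```

```text
the job is handed in; nothing more can be done
None
```

All three rings are on the cork board, the pin is homed upright in its holder and released, and the job was handed in at about 38 s; the end state was checked by image measurements only, because my picture views were used up.

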